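# Walk a card unit into its rack bay and fit the lock knob

### The arm

A 7-joint arm with a two-finger parallel gripper is mounted at the origin on the work surface. World frame = base frame: x ahead of the robot, y to its left, z up, the work surface at z = 0. Lengths are in mm, angles in degrees, forces in N, time in s.
With the tool pointing down it reaches from about 400 to 850 mm from the base axis. Payload 10.4 kg.
Tool frame: the origin (TCP) lies midway between the tips of the shut fingers; the grasp point (between the pads) lies 19 mm behind it (arm.tcp_to_grasp is the distance from the TCP to the grasp point, in mm); z points along the fingers, y is the direction in which the jaws open and shut (so a half turn about z gives the same grasp; the last joint's range is limited). The gripper opens to 85 mm and grips with 20 to 120 N. Pads are 22 mm wide; open, the fingers measure 114 mm over their backs; the gripper's body (76 mm by 85 mm) begins 54 mm behind the grasp point. The pads swing forward as they close: fully open they stand 13 mm farther back than shut.
Start: joints at [66.028, 19.034, -3.707, 83.658, 1.238, 77.344, -5.071], TCP at [240.989, -576.693, 231.338] pointing down, gripper open.
Joint ranges: [-148.97, 148.97], [-28.65, 121.19], [-84.17, 76.75], [9.2, 138.47], [-72.65, 252.65], [3.7, 117.97], [-149.18, 149.18]. Speed limits (degrees/s): [127.2, 127.2, 159.86, 159.86, 180, 180, 180].

### API

Orientations are given as [roll, pitch, yaw] about the fixed x, y, z axes, in that order (R = Rz(yaw) Ry(pitch) Rx(roll)).
In Python, from workcell import sensors, snapshot, camera_info, arm gives the robot as it stands.
- The arm moves only by the shell command python3 -m pendant 'ROWS' [FORCE]. ROWS is JSON, a list of rows, each an object with "offset": the shift along the tool's x, y, z in mm, a list of three; "turn": the turn about the tool's z in degrees; "fingers": the finger opening in mm, from 0 to 85.4. In form: [{"offset": [tx, ty, tz], "turn": turn, "fingers": fingers}, ...]. A call has exactly 10 rows; each row shifts and turns the commanded pose from where the row before left it, along the tool's axes as they then stand; what a row does not reach is not made up. A row lasts 1/10 s, in which the tool goes at most 50 mm and 8.59 degrees, less where a joint would pass 70% of its speed; a pose out of reach is approached as far as the arm can. A call with a gripper value outside its range is refused whole. The fingers move at their own pace and stop on an object; FORCE is the grip in N (left out, the last holds). Time passes only in rows, so rows that do not move let the fingers close, or fill a call up. It gives the time, the measured TCP pose, the force and the opening at its end, in the units of the state.
- sensors.read_state(): the state, without advancing time (a new reading comes with each control period).
- snapshot(name): name is "side" or "top"; returns the picture (400x640x3 uint8, red, green, blue); there is no depth.
- camera_info(name): a dict with "camera_matrix" (3x3 intrinsics, pixels), "k1" (the pictures are not rectified: a ray, as slopes to the right and down, at radius r is drawn at 1 + k1 r^2 times it, then the intrinsics apply), "R" (3x3) and "t" (3): a world point X has camera coordinates R X + t. Camera axes: x right, y down, z forward; pixel columns grow to the right and rows downward; lengths in mm; the calibration is good to about 2 mm. A picture is of the moment at which its call begins. camera_info takes no time and is no camera call.
- arm.hand_in(): hands the job in, once; it reports no verdict.
The state is a dict: "t": time; "joint_pos": joint angles; "joint_vel": joint speeds; "effort": joint torques, N m; "tool_pos": TCP position; "ee_rot": TCP orientation; "ft_force": force on the tool from outside, world axes, zero at the start; "moment": the same for the moment, N m; "opening": finger opening in mm.
Only numpy, scipy, OpenCV 4.12 (cv2) and the standard library are available. Lean on these libraries where they do the work, as an engineer would, in place of code of your own. Each camera call takes 0.05 s, during which the arm holds its last target.

### The job

The heavy black card unit stands crooked and short of its bay in the row. Walk it back into the bay by pushing its two front corner bumpers in turn (a nudge at its side is fine if it stands too far over), never letting it swing more than about 20 degrees off the bay's line and keeping off its bare boards and connector row, until both bumpers are flush with the fronts of its two neighbours. Then put the loose lock knob on the D-shaped shaft beside the bay, pressing and slowly turning it until it drops fully home, and let go; leave everything else where it stands.

Things in the scene. Friction and masses are not known exactly. Their poses are not given: they have to be found in the camera images.
- unit: the loose card unit: black steel chassis 200 mm wide (y), 50 mm high, about 1.4 to 2 kg, sliding on the table (pushing takes up to about 14 N); too wide to grip. Origin on the table under its middle; back at x = +80 mm, the two bumper faces at x = -80 mm, chassis front 14 mm behind them. x points from front to back (into the bay), y to its left, z up
- delicate: what must not be touched on the unit (same frame as the unit): nine bare upright boards on top of the chassis, x -25 to +65 mm, y -66 to +66 mm, up to 76 mm above the table; and on the front, between the bumpers (y -59 to +59 mm), a row of brass connectors whose tips end 4 mm behind the bumper faces, at heights 10 to 44 mm
- bumper_left (a point): middle of the face of the unit's front left (+y) corner bumper, a bare aluminium block 34 mm wide (y, 66 to 100 mm from the unit's middle) and 50 mm high, standing on the table; its face looks to the unit's -x; this point is 83 mm from the unit's middle line, 25 mm up
- bumper_right (a point): the same on the front right (-y) corner of the unit
- bay_mouth (a point): fixed point at the middle of the bay's mouth on the table, on the flush line; x points into the bay, y left, z up. The flush line (x = 0) is the line of the bumper faces of the two fixed neighbours, built like the unit, at y = 145 to 345 mm and y = -445 to -245 mm, up to 76 mm high. The unit is home with its middle at x = 80 mm, y within 12 mm of 0
- back_stop (a point): fixed point on the table at the middle of the face of the bay's back stop, 164 mm behind the flush line (the unit would touch it 4 mm past flush); axes as bay_mouth. Two guide strips, 30 mm high and 216 mm apart, lead to it over the last 64 mm; in front of these their flared ends open to about 248 mm, 68 mm behind the flush line
- shaft_foot (a point): foot of the lock's fixed upright steel shaft, on its axis, on top of a grey block 56 x 56 x 40 mm, so 40 mm above the table; axes as bay_mouth, in whose frame it lies at x = 28, y = -190 mm. The nearest edge of the right neighbour (76 mm high) is 55 mm from the axis. The shaft does not turn
- shaft_top (a point): top of the same shaft, 22 mm above its foot. The shaft is 16 mm in diameter, D-shaped, with its flat 4 mm from the axis on the +x side (away from the robot); the top 4 mm are about 1.5 mm slimmer all round
- knob_mid (a point): centre of the lock knob, on its axis, 21 mm above its foot. Black twelve-sided knob, 42 mm tall, 34 mm across flats, 60 g, standing bore down on the table; its side flats look along its x and every 30 degrees from there. A white ridge on its top lies on its +x side
- knob_foot (a point): middle of the knob's underside, 21 mm below its centre, at the mouth of its bore: D-shaped, 26 mm deep, 19.2 mm in diameter, flat 5.6 mm from the axis on the knob's +x side. It slides on when the knob's x lies along the shaft's x within about 12 degrees and the axes within 1 mm; home when the underside rests on the block
- jar: bystander, to be left alone: a small screw-top jar, 44 mm across, 60 mm tall, origin under its middle
- tape: bystander, to be left alone: a roll of brown tape lying flat, 64 mm across, 24 mm high, origin under its middle
- mug: bystander, to be left alone: a blue mug, 76 mm across and 90 mm tall, handle on its +y side, origin under its middle
- carton: bystander, to be left alone: a closed cardboard box 70 x 110 x 60 mm, origin under its middle
- driver: bystander, to be left alone: a screwdriver lying on the table near the robot
- pot: bystander, to be left alone: a terracotta plant pot, 100 mm across, 85 mm tall, its plant reaching to about 130 mm, origin under its middle
Mind the look-alikes: they are no part of the job. Of the things that look like the part that bears knob_mid, take the one that is farthest to the robot's left at the start.

How it is judged (in metres and radians):
On the way, in this order (a step that is already met when the one before it is completed fails the run):
1. the unit is flush and square in its bay, both bumper faces within 6 mm of the flush line, at rest (x of bumper_left in the frame of bay_mouth between -0.006 and 0.006 m and x of bumper_right in the frame of bay_mouth between -0.006 and 0.006 m and y of unit in the frame of bay_mouth between -0.012 and 0.012 m and angle between unit's own z axis and vertical below 0.04 rad and linear speed of unit below 0.01 m/s), for 0.2 s.
2. the lock knob is fully home on the D-shaft, foot within 3 mm of the block (horizontal distance between knob_foot and shaft_foot below 0.004 m and z of knob_foot in the frame of shaft_foot below 0.003 m and angle between knob_foot's own z axis and vertical below 0.08 rad), for 0.2 s.
At the end, for the whole second after the job is handed in: Unit at rest on the table in its bay, both bumper faces within 6 mm of the flush line and its middle within 12 mm of the bay's; knob released and at rest on the shaft, foot within 3 mm of the block and 4 mm of the axis, upright (all of step 1 and all of step 2 and linear speed of knob below 0.01 m/s and contact force between the fingers and knob below 0.1 N); the robot touches nothing.
It fails at once if the unit swings more than 0.40 rad (23 degrees) off the bay's line (angle between the x axis of unit and the x axis of bay_mouth, either way round above 0.4 rad).
It fails at once if the robot touches the unit's boards or connectors (over 1 N) (contact force between any of the fingers, the arm and delicate above 1 N).
It fails at once if the unit is tipped more than 0.12 rad (angle between unit's own z axis and vertical above 0.12 rad).
It fails at once if a bystander is moved more than 25 mm (distance of any of jar, tape, mug, carton, driver, pot from where it was at the start of the episode above 0.025 m).
It also fails if it takes over 67 s, if anything falls off the work surface, if the arm or the gripper's body presses on something with over 40 N, if the wrist force passes 120 N, or if a joint passes its speed limit or range.

## Working session

There is one attempt and no reset: what is moved stays moved. The work goes in short steps, Python scripts to look and compute and a shell command to move; the robot and the scene stay as the last step left them, time stands still between calls to the robot, and variables do not carry over. Pictures are saved under pics/ and viewed, and the job is handed in when it is done.

```bash
ls; mkdir -p pics; python3 - <<'E'
from workcell import sensors, snapshot, camera_info, arm
import cv2
print(sensors.read_state())
for n in("side","top"):
    cv2.imwrite(f"pics/{n}0.png",snapshot(n)[:,:,::-1]); print(camera_info(n))
print(arm.tcp_to_grasp)
E
```

```text
pics
{'t': 0.0, 'joint_pos': array([66.02670399, 19.07124057, -3.70617489, 83.70709312,  1.23592088,
       77.34281068, -5.07243422]), 'joint_vel': array([-0.03160884,  0.00824055, -0.03213615, -0.00655071,  0.06460524,
       -0.04450377,  0.10005727]), 'effort': array([ 8.18339340e-04, -6.25458741e+01,  4.96868638e-02, -3.91610670e+01,
        1.62232609e-02,  9.98530712e-03, -5.74122441e-05]), 'tool_pos': array([ 240.82211398, -576.32667376,  230.51481791]), 'ee_rot': array([-1.79918658e+02,  2.48356345e-03,  2.26767043e+01]), 'ft_force': array([-0.10663314,  0.3041797 , -0.41826106]), 'moment': array([ 0.01064683, -0.03566399,  0.00136864]), 'opening': 85.48445824223671}
{'camera_matrix': array([[519.86409568,   0.        , 328.01964797],
       [  0.        , 519.86409568, 207.13738506],
       [  0.        ,   0.        ,   1.        ]]), 'k1': -0.016202377817887883, 'R': array([[-0.86704379, -0.49822775, -0.00204395],
       [-0.3161799 ,  0.55339517, -0.77057385],
       [ 0.3850524 , -0.66747501, -0.63734744]]), 't': array([ 500.34505615,  194.72637555, 1358.80740652])}
{'camera_matrix': array([[409.00309834,   0.        , 319.32605228],
       [  0.        , 409.00309834, 201.31206724],
       [  0.        ,   0.        ,   1.        ]]), 'k1': -0.007710777539784907, 'R': array([[-0.00546137, -0.99980254, -0.01910662],
       [-0.98018405,  0.00913574, -0.19787818],
       [ 0.19801366,  0.01764732, -0.98004039]]), 't': array([  62.27553225,  557.60971736, 1277.65495839])}
18.700000000000003
```

View pics/side0.png

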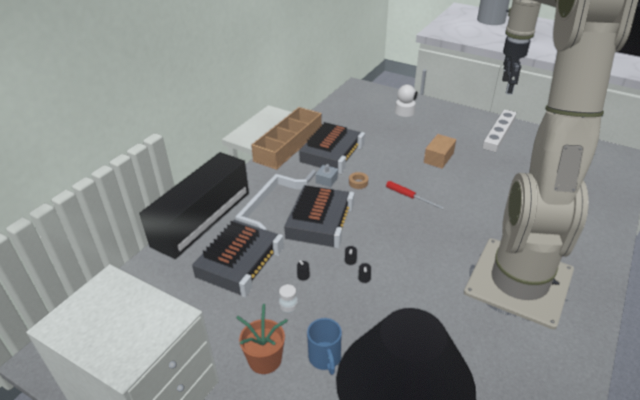

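View pics/top0.png

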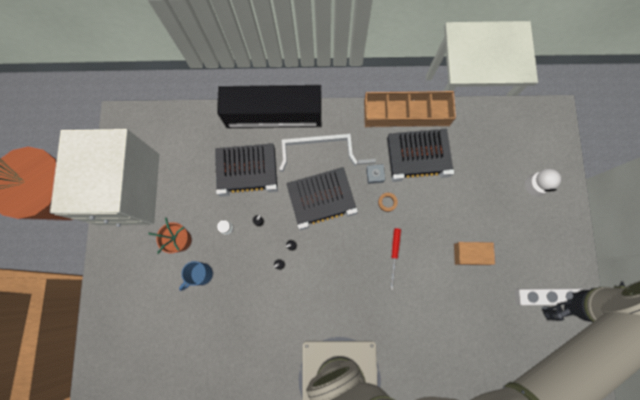

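The side view shows the crooked unit at about (318,213), the bay behind it, and three knobs at (303,270), (350,256) and (364,272). In the top view the knobs are at (258,220), (291,244) and (279,265), and the leftmost is (258,220). The unit's bumpers are at about (303,225) and (350,211).

```bash
cat > h.py <<'E'
import numpy as np, cv2
from workcell import sensors, snapshot, camera_info, arm
CI={n:camera_info(n) for n in("side","top")}
def proj(n,X):
    c=CI[n]; p=np.atleast_2d(X)@c["R"].T+c["t"]; s=p[:,:2]/p[:,2:]; r2=(s**2).sum(1,keepdims=True)
    s=s*(1+c["k1"]*r2); K=c["camera_matrix"]; return s*[K[0,0],K[1,1]]+K[:2,2]
def ray(n,uv):
    c=CI[n]; K=c["camera_matrix"]
    s=cv2.undistortPoints(np.array([[uv]],float),K,np.array([c["k1"],0,0,0,0.]))[0,0]
    d=c["R"].T@np.array([s[0],s[1],1]); return -c["R"].T@c["t"],d
def onz(n,uv,z):
    o,d=ray(n,uv); return o+d*(z-o[2])/d[2]
def tri(a,b):
    A=[];y=[]
    for n,uv in(("side",a),("top",b)):
        o,d=ray(n,uv); d/=np.linalg.norm(d); P=np.eye(3)-np.outer(d,d); A.append(P); y.append(P@o)
    return np.linalg.lstsq(np.vstack(A),np.hstack(y),rcond=None)[0]
def crop(n,img,x0,y0,w,h,s,name,pts=()):
    c=cv2.resize(img[y0:y0+h,x0:x0+w,::-1],None,fx=s,fy=s,interpolation=cv2.INTER_CUBIC)
    for p in pts: cv2.circle(c,(int((p[0]-x0+.5)*s),int((p[1]-y0+.5)*s)),3,(0,255,0),1)
    cv2.imwrite("pics/"+name+".png",c)
E
python3 - <<'E'
from h import *
t=cv2.imread("pics/top0.png")[:,:,::-1]; s=cv2.imread("pics/side0.png")[:,:,::-1]
crop("top",t,210,120,130,100,6,"t1"); crop("top",t,330,120,130,100,6,"t2");crop("top",t,210,195,110,90,7,"t3")
crop("side",s,180,160,190,140,4,"s1")
E
```

```text
(no output)
```

View pics/t1.png

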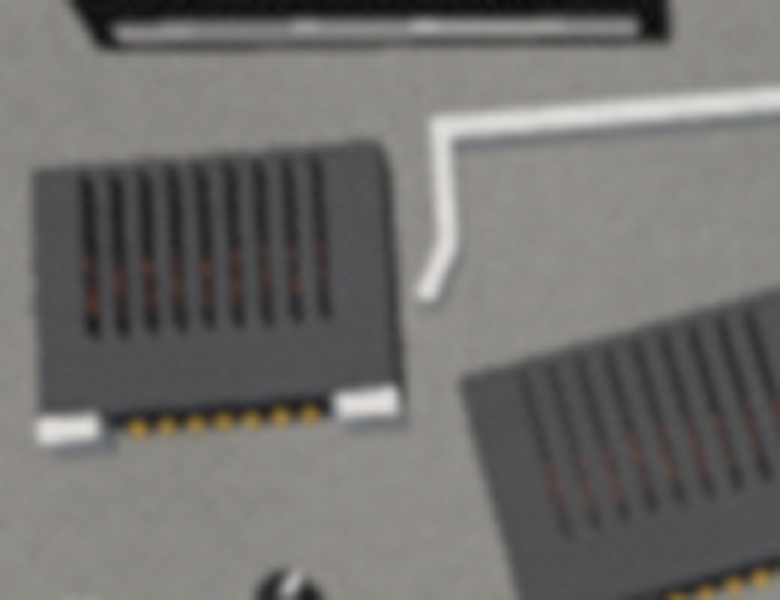

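View pics/t2.png

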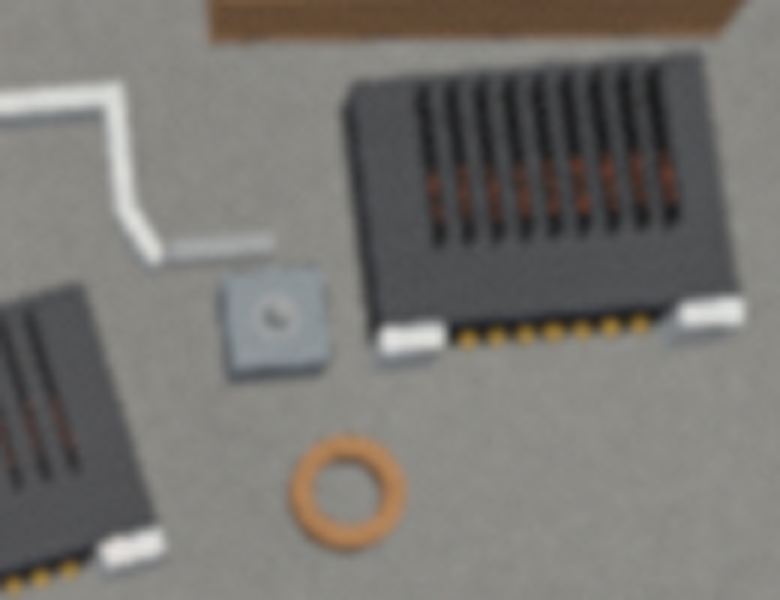

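View pics/t3.png

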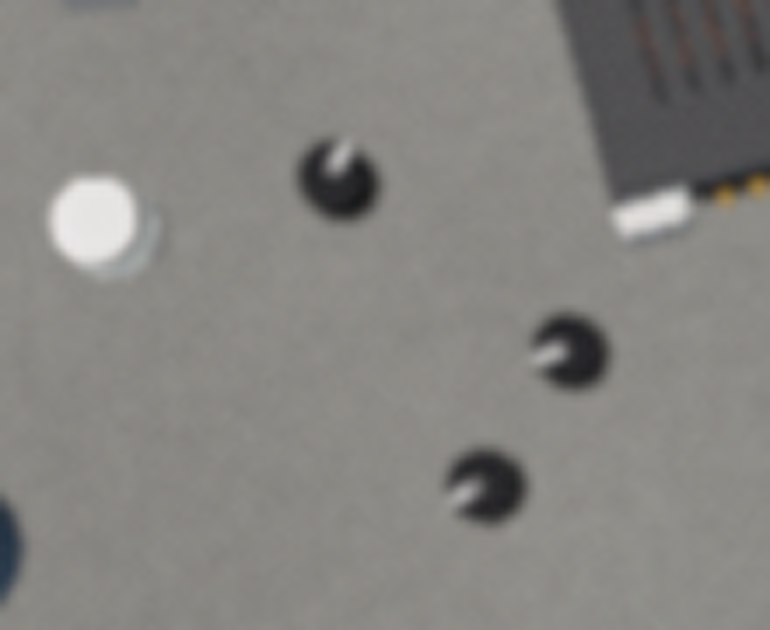

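View pics/s1.png

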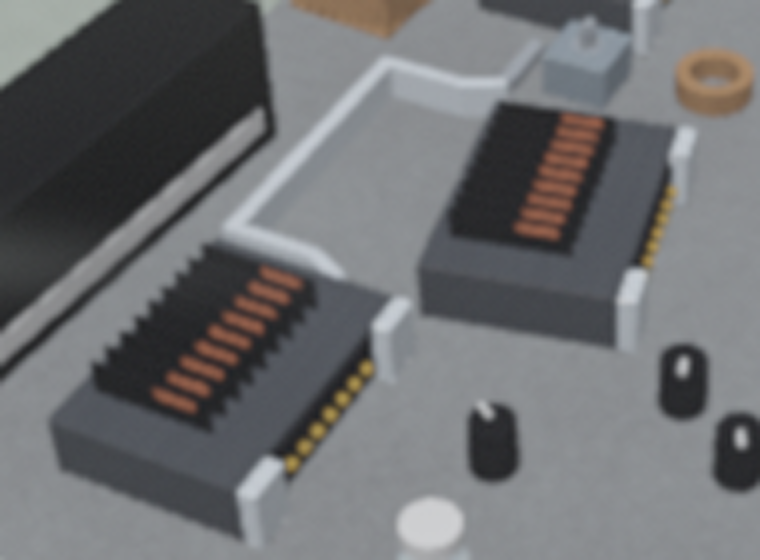

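```bash
python3 - <<'E'
from h import *
t=cv2.imread("pics/top0.png"); hsv=cv2.cvtColor(t,cv2.COLOR_BGR2HSV)
m=cv2.inRange(hsv,(0,0,205),(180,40,255))
n,l,st,ce=cv2.connectedComponentsWithStats(m)
for i in range(1,n):
    if 8<st[i,4]<300 and 130<ce[i][1]<280 and 200<ce[i][0]<470:
        ys,xs=np.where(l==i); pts=np.c_[xs,ys].astype(float)
        r=cv2.minAreaRect(pts.astype(np.float32))
        print(ce[i].round(2),st[i],onz("top",ce[i],50)[:2].round(1),"rect",np.round(r[1],1),round(r[2],1))
# knob dark
m=cv2.inRange(hsv,(0,0,0),(180,255,70))
n,l,st,ce=cv2.connectedComponentsWithStats(m[205:280,240:310])
for i in range(1,n):
    if st[i,4]>20: print("knob",ce[i]+[240,205],st[i],onz("top",ce[i]+[240,205],30)[:2].round(1))
# block top
m=cv2.inRange(t,(130,120,100),(175,165,150)); 
print(t[175,372],t[165,368],t[176,376],t[190,330],t[171,376])
E
```

```text
[315.41 144.  ] [280 135  76  34 223] [756.7  70.4] rect [28.3 75.4] 85.4
[448.39 171.44] [444 170   9   3  18] [ 656.2 -369.3] rect [2. 8.] 90.0
[397.75 175.85] [394 175   9   3  20] [ 642.8 -201.6] rect [2. 8.] 90.0
[270.56 186.62] [267 186   8   3  16] [610.4 219.4] rect [2.  7.1] 80.5
[220.3 190.9] [217 190   8   3  20] [597.6 386.1] rect [2. 7.] 90.0
[351.59 210.73] [348 209   8   4  22] [527.1 -46.7] rect [2.5 7.5] 78.7
[222.84 225.91] [218 221  11  11 105] [480.6 372.8] rect [10. 10.] 90.0
[302.57 225.04] [299 223   8   5  23] [481.3 113.1] rect [2.5 7.9] 71.6
knob [258.03125  221.171875] [13 11 11 10 64] [498.3 261.6]
knob [291.87037037 244.81481481] [47 35  9 10 54] [419.4 149. ]
knob [279.83928571 263.875     ] [35 55 10  9 56] [358.1 187.5]
[152 150 144] [134 134 131] [152 151 147] [65 66 74] [155 155 153]
```

```bash
cat >> h.py <<'E'
YB=4.44; OB=np.array([616.,58.])
def RZ(a): a=np.radians(a); return np.array([[np.cos(a),-np.sin(a)],[np.sin(a),np.cos(a)]])
def b2w(p): return OB+RZ(YB)@np.array(p,float)
def w2b(p): return RZ(-YB)@(np.array(p,float)[:2]-OB)
def st():
    s=sensors.read_state(); p=s["tool_pos"]; print("t",round(s["t"],2),"bay",w2b(p).round(1),"z",round(p[2],1),"yaw-bay",round(s["ee_rot"][2]-YB,1),"rp",s["ee_rot"][:2].round(1),"F",(RZ(-YB)@s["ft_force"][:2]).round(1),s["ft_force"][2].round(1),"op",round(s["opening"],1))
def rows(P,yaw):
    """P: list of world positions (incl. start), yaw list"""
    for a,b,y,y2 in zip(P[:-1],P[1:],yaw[:-1],yaw[1:]):
        d=np.array(b)-np.array(a); c,s=np.cos(np.radians(y)),np.sin(np.radians(y))
        print([round(c*d[0]+s*d[1]),round(s*d[0]-c*d[1]),round(-d[2])],round(y-y2,1))
E
python3 - <<'E'
from h import *
st()
A=np.array([241,-576.5,231.]);B=np.array([410,-150,200.]);C=np.r_[b2w([-172,62]),120]
P=[A+(B-A)*i/10 for i in range(11)]+[B+(C-B)*i/6 for i in range(1,7)]
yaw=[22.7+7.97*min(i,9) for i in range(17)]
print(C);rows(P,yaw)
E
```

```text
t 0.1 bay [-423.1 -603.4] z 230.6 yaw-bay 18.2 rp [-179.9    0. ] F [-0.3 -0.6] -0.4 op 85.6
[439.71644555 106.49854049 120.        ]
[32, -33, 3] -8.0
[36, -28, 3] -8.0
[40, -23, 3] -8.0
[43, -17, 3] -8.0
[45, -11, 3] -8.0
[46, -5, 3] -8.0
[46, 2, 3] -8.0
[45, 8, 3] -8.0
[44, 14, 3] -8.0
[41, 20, 3] 0.0
[42, 8, 13] 0.0
[42, 8, 13] 0.0
[42, 8, 13] 0.0
[42, 8, 13] 0.0
[42, 8, 13] 0.0
[42, 8, 13] 0.0
```

```bash
python3 -m pendant '[{"offset":[32,-33,3],"turn":-8,"fingers":0},{"offset":[36,-28,3],"turn":-8,"fingers":0},{"offset":[40,-23,3],"turn":-8,"fingers":0},{"offset":[43,-17,3],"turn":-8,"fingers":0},{"offset":[45,-11,3],"turn":-8,"fingers":0},{"offset":[46,-5,3],"turn":-8,"fingers":0},{"offset":[46,2,3],"turn":-8,"fingers":0},{"offset":[45,8,3],"turn":-8,"fingers":0},{"offset":[44,14,3],"turn":-8,"fingers":0},{"offset":[41,20,3],"turn":0,"fingers":0}]' 40; python3 -c "
from h import *
st()"
```

```text
t: 1.1
tool_pos: [409.2, -146.6, 201.1]
ee_rot: [-180.0, 0.0, 95.0]
ft_force: [1.7, -0.2, -0.8]
opening: 0.3
t 1.1 bay [-222. -188.] z 201.1 yaw-bay 90.5 rp [-180.    0.] F [ 1.7 -0.3] -0.8 op 0.3
```

```bash
python3 -m pendant '[{"offset":[42,8,13],"turn":0,"fingers":0},{"offset":[42,8,13],"turn":0,"fingers":0},{"offset":[42,8,13],"turn":0,"fingers":0},{"offset":[42,8,13],"turn":0,"fingers":0},{"offset":[42,8,14],"turn":0,"fingers":0},{"offset":[40,10,15],"turn":0.5,"fingers":0},{"offset":[0,0,26],"turn":0,"fingers":0},{"offset":[0,0,26],"turn":0,"fingers":0},{"offset":[0,0,26],"turn":0,"fingers":0},{"offset":[0,0,26],"turn":0,"fingers":0}]'; python3 - <<'E'
from h import *
st()
t=snapshot("top"); s=snapshot("side")
crop("top",t,240,130,130,110,6,"t4"); crop("side",s,270,170,150,120,5,"s4")
E
```

```text
t: 2.1
tool_pos: [438.2, 104.8, 15.1]
ee_rot: [-180.0, -0.0, 94.2]
ft_force: [0.2, -0.7, 0.4]
opening: -0.0
t 2.1 bay [-173.6   60.5] z 15.1 yaw-bay 89.7 rp [-180.   -0.] F [ 0.2 -0.7] 0.4 op -0.0
```

View pics/t4.png

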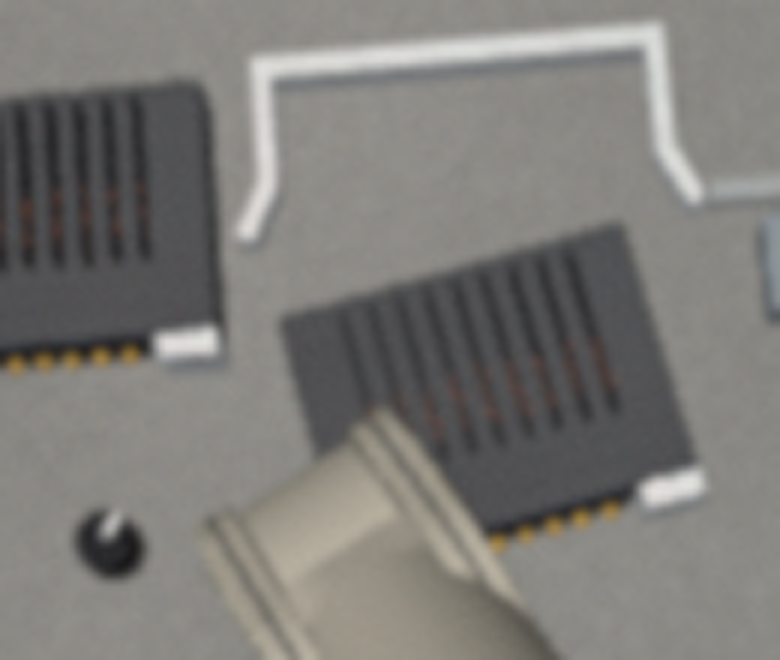

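View pics/s4.png

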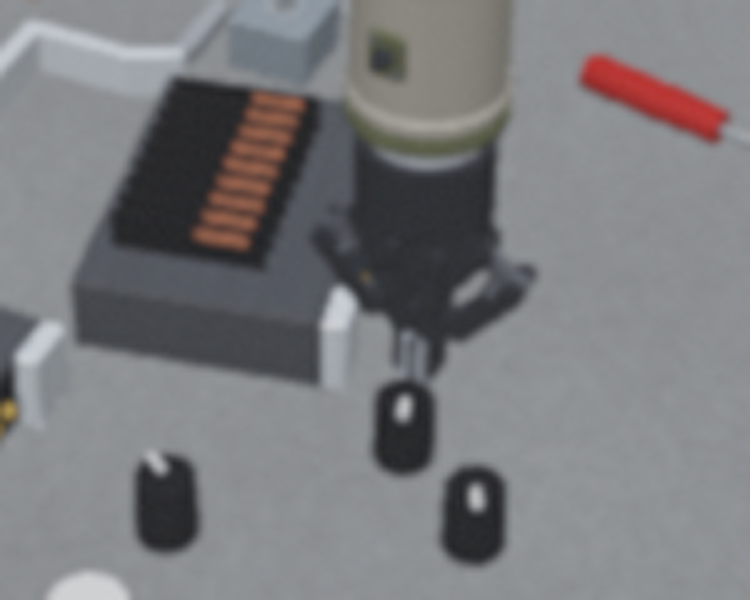

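The top view shows the right bumper at about (352,211) and the strips. In the side view the gripper stands clear in front of the left bumper. I'll raise the tip 10 mm for clearance over the boards, then push left.

```bash
python3 -m pendant '[{"offset":[0,8,-10],"turn":0,"fingers":0},{"offset":[2,8,0],"turn":0,"fingers":0},{"offset":[2,8,0],"turn":0,"fingers":0},{"offset":[4,8,0],"turn":0,"fingers":0},{"offset":[4,8,0],"turn":0,"fingers":0},{"offset":[4,8,0],"turn":0,"fingers":0},{"offset":[4,8,0],"turn":0,"fingers":0},{"offset":[4,8,0],"turn":0,"fingers":0},{"offset":[2,4,0],"turn":0,"fingers":0},{"offset":[0,0,0],"turn":0,"fingers":0}]'; python3 - <<'E'
from h import *
st()
t=snapshot("top"); s=snapshot("side")
crop("top",t,240,130,130,110,6,"t5"); crop("side",s,250,150,150,120,5,"s5")
E
```

```text
t: 3.2
tool_pos: [504.4, 136.7, 27.0]
ee_rot: [-179.9, -0.0, 94.2]
ft_force: [-5.6, 2.1, 2.6]
opening: -0.0
t 3.2 bay [-105.2   87.1] z 27.0 yaw-bay 89.8 rp [-179.9   -0. ] F [-5.4  2.5] 2.6 op -0.0
```

View pics/t5.png

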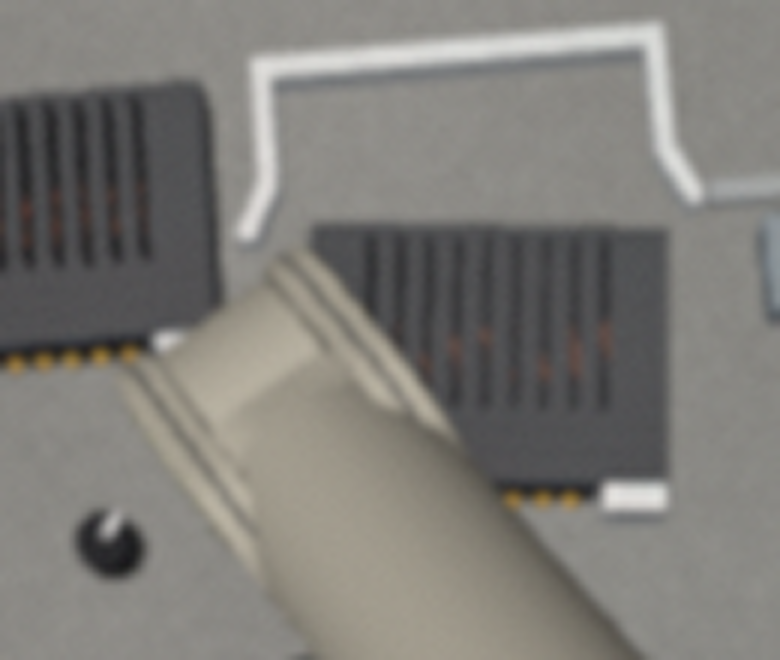

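View pics/s5.png

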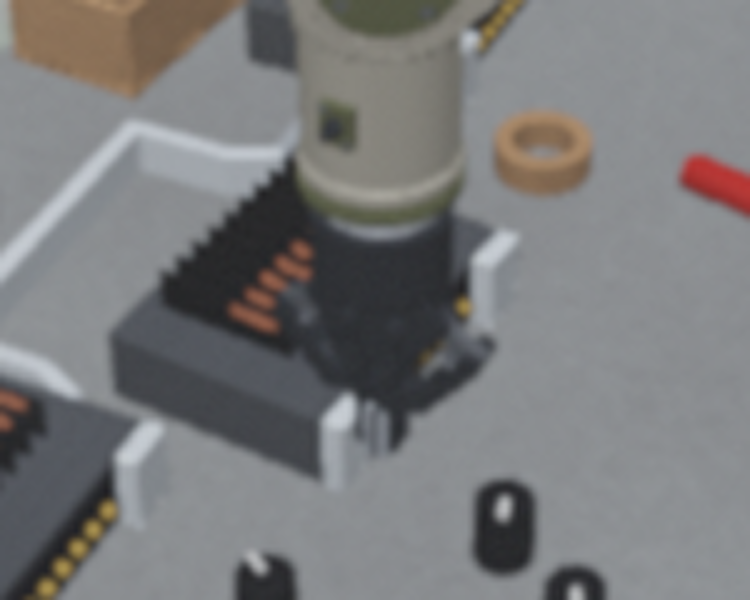

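```bash
cat >> h.py <<'E'
def up(n,c,x0,y0,s): return np.array(c)/s+[x0-.5,y0-.5]
E
python3 - <<'E'
from h import *
for nm,c in (("R bump",(635,497)),("BL",(313,228)),("BR",(667,230)),("FR chassis",(667,480))):
    uv=up(0,c,240,130,6)+.5-.5; print(nm,w2b(onz("top",uv,50)).round(1))
E
```

```text
R bump [-100.3  -76.7]
BL [66.3 87.1]
BR [  47.7 -108.7]
FR chassis [-92.5 -94.9]
```

```bash
python3 -m pendant '[{"offset":[0,-33,0],"turn":0,"fingers":0},{"offset":[-41,0,0],"turn":0,"fingers":0},{"offset":[-41,0,0],"turn":0,"fingers":0},{"offset":[-41,0,0],"turn":0,"fingers":0},{"offset":[-41,0,2],"turn":0,"fingers":0},{"offset":[-1,14,0],"turn":0,"fingers":0},{"offset":[-4,9,0],"turn":0,"fingers":0},{"offset":[-4,9,0],"turn":0,"fingers":0},{"offset":[-4,9,0],"turn":0,"fingers":0},{"offset":[-5,9,0],"turn":0,"fingers":0}]'; python3 - <<'E'
from h import *
st()
t=snapshot("top")
crop("top",t,240,130,130,110,6,"t6")
E
```

```text
t: 4.3
tool_pos: [534.0, -44.5, 24.7]
ee_rot: [-179.8, 0.0, 94.2]
ft_force: [-9.5, 0.1, 4.8]
opening: -0.1
t 4.3 bay [-89.7 -95.9] z 24.7 yaw-bay 89.8 rp [-179.8    0. ] F [-9.4  0.8] 4.8 op -0.1
```

View pics/t6.png

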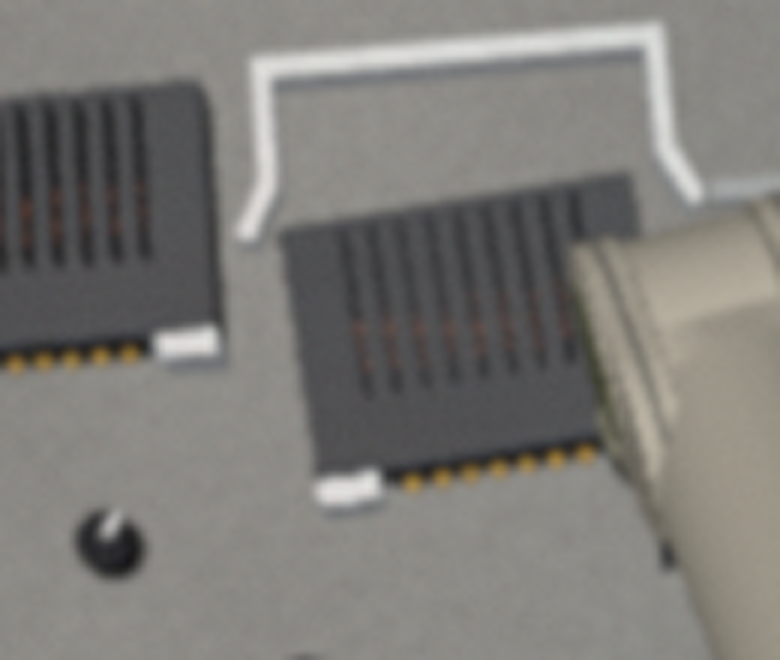

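```bash
cat >> h.py <<'E'
def pose(B,side):
    """B: dict of unit-frame pt -> bay pt ; fit rigid"""
    U=np.array([k for k in B],float);W=np.array([B[k] for k in B])
    um,wm=U.mean(0),W.mean(0);a=U-um;b=W-wm
    th=np.arctan2((a[:,0]*b[:,1]-a[:,1]*b[:,0]).sum(),(a*b).sum()); c=wm-RZ(np.degrees(th))@um
    R=RZ(np.degrees(th)); print("unit yaw",np.degrees(th).round(1),"c",c.round(1),"L",(c+R@[-80,83]).round(1),"R",(c+R@[-80,-83]).round(1),"res",(U@R.T+c-W).round(1).tolist())
def cp(c,x0=240,y0=130,s=6,z=50): return w2b(onz("top",up(0,c,x0,y0,s),z))
E
python3 - <<'E'
from h import *
pose({(-73,83):cp((348,488)),(80,100):cp((283,233)),(80,-100):cp((632,176))},0)
E
```

```text
unit yaw 4.0 c [-5.9  0.4] L [-91.4  77.7] R [-79.9 -87.9] res [[-2.5, -0.2], [2.2, 1.7], [0.3, -1.5]]
```

```bash
python3 -m pendant '[{"offset":[-3,8,0],"turn":0,"fingers":0},{"offset":[-3,8,0],"turn":0,"fingers":0},{"offset":[-2,6,0],"turn":0,"fingers":0},{"offset":[0,-30,0],"turn":0,"fingers":0},{"offset":[41,-28,0],"turn":0,"fingers":0},{"offset":[42,0,0],"turn":0,"fingers":0},{"offset":[42,0,0],"turn":0,"fingers":0},{"offset":[42,0,0],"turn":0,"fingers":0},{"offset":[0,0,0],"turn":0,"fingers":0},{"offset":[0,0,0],"turn":0,"fingers":0}]'; python3 - <<'E'
from h import *
st()
t=snapshot("top")
crop("top",t,240,130,130,110,6,"t7")
E
```

```text
t: 5.35
tool_pos: [487.8, 113.4, 25.1]
ee_rot: [179.9, -0.0, 94.4]
ft_force: [0.0, -0.9, 1.0]
opening: 0.2
t 5.35 bay [-123.5   65.1] z 25.1 yaw-bay 89.9 rp [179.9  -0. ] F [-0.  -0.9] 1.0 op 0.2
```

View pics/t7.png

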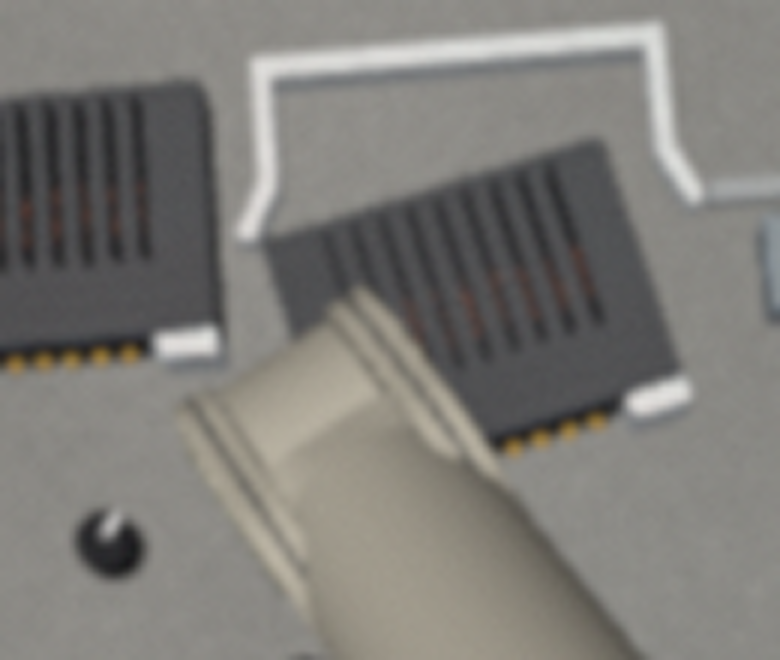

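```bash
python3 - <<'E'
from h import *
pose({(-73,-83):cp((658,397)),(80,100):cp((266,240)),(80,-100):cp((600,140))},0)
print(cp((245,237),z=30))
E
```

```text
unit yaw 12.6 c [5.2 1.6] L [-91.   65.2] R [-54.8 -96.8] res [[-1.9, -0.8], [-0.2, 2.9], [2.0, -2.1]]
[ 70.3334613  127.08879937]
```

```bash
python3 -m pendant '[{"offset":[0,15,0],"turn":0,"fingers":0},{"offset":[3,8,0],"turn":0,"fingers":0},{"offset":[4,8,0],"turn":0,"fingers":0},{"offset":[4,8,0],"turn":0,"fingers":0},{"offset":[4,8,0],"turn":0,"fingers":0},{"offset":[4,8,0],"turn":0,"fingers":0},{"offset":[4,8,0],"turn":0,"fingers":0},{"offset":[2,6,0],"turn":0,"fingers":0},{"offset":[0,0,0],"turn":0,"fingers":0},{"offset":[0,-35,0],"turn":0,"fingers":0}]'; python3 - <<'E'
from h import *
st()
t=snapshot("top")
crop("top",t,240,130,130,110,6,"t8")
E
```

```text
t: 6.4
tool_pos: [522.0, 138.7, 24.6]
ee_rot: [179.9, -0.1, 94.0]
ft_force: [-0.4, 0.7, 0.8]
opening: 0.2
t 6.4 bay [-87.5  87.7] z 24.6 yaw-bay 89.6 rp [ 1.799e+02 -1.000e-01] F [-0.4  0.7] 0.8 op 0.2
```

View pics/t8.png

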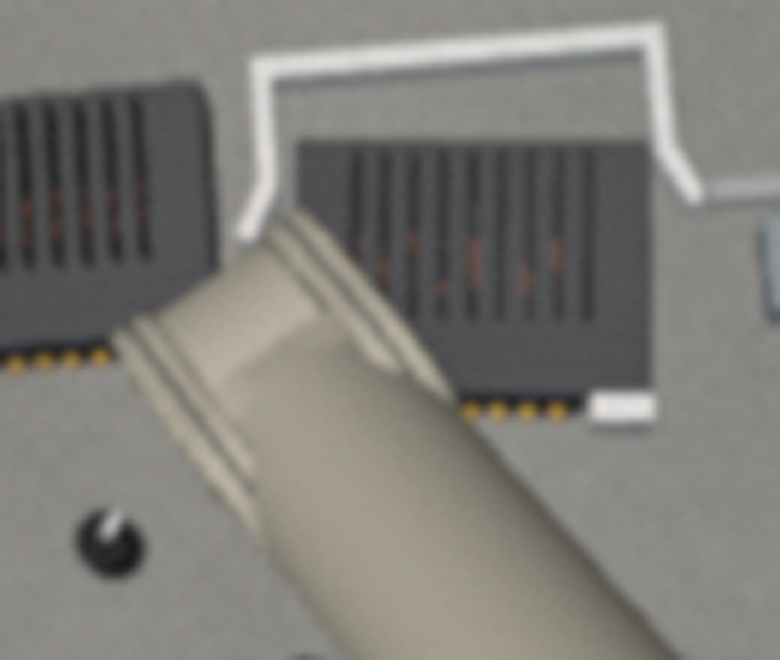

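```bash
python3 - <<'E'
from h import *
pose({(-73,-83):cp((623,407)),(80,100):cp((297,142)),(80,-100):cp((650,142))},0)
E
```

```text
unit yaw -5.0 c [28.9  1.2] L [-43.5  90.9] R [-58.  -74.5] res [[-1.0, -0.2], [0.4, 1.3], [0.6, -1.1]]
```

```bash
python3 -m pendant '[{"offset":[-41,-8,0],"turn":0,"fingers":0},{"offset":[-41,0,0],"turn":0,"fingers":0},{"offset":[-41,0,0],"turn":0,"fingers":0},{"offset":[-41,0,0],"turn":0,"fingers":0},{"offset":[0,17,0],"turn":0,"fingers":0},{"offset":[-3,9,0],"turn":0,"fingers":0},{"offset":[-3,9,0],"turn":0,"fingers":0},{"offset":[-3,9,0],"turn":0,"fingers":0},{"offset":[-2,7,0],"turn":0,"fingers":0},{"offset":[0,0,0],"turn":0,"fingers":0}]'; python3 - <<'E'
from h import *
st()
t=snapshot("top")
crop("top",t,240,130,130,110,6,"t9")
E
```

```text
t: 7.45
tool_pos: [573.9, -33.5, 23.8]
ee_rot: [-179.8, 0.1, 94.2]
ft_force: [-5.1, -4.1, 2.8]
opening: -0.4
t 7.45 bay [-49.1 -87.9] z 23.8 yaw-bay 89.7 rp [-1.798e+02  1.000e-01] F [-5.4 -3.6] 2.8 op -0.4
```

View pics/t9.png

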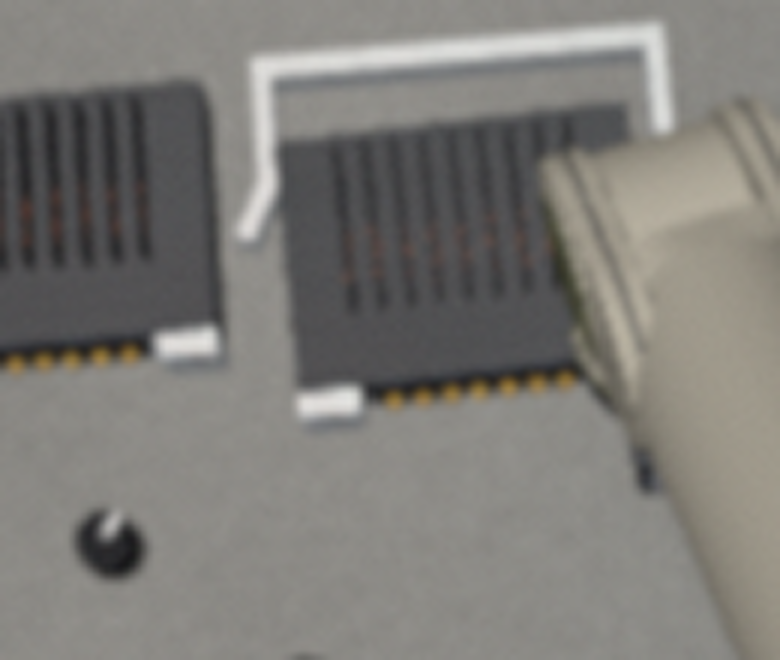

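```bash
python3 - <<'E'
from h import *
pose({(-73,83):cp((330,403)),(80,100):cp((279,142)),(80,-100):cp((628,106))},0)
E
```

```text
unit yaw 0.9 c [39.9  3. ] L [-41.4  84.7] R [-38.7 -81.3] res [[-0.5, 0.1], [0.4, 1.6], [0.1, -1.7]]
```

```bash
python3 -m pendant '[{"offset":[-2,8,0],"turn":0,"fingers":0},{"offset":[-2,8,0],"turn":0,"fingers":0},{"offset":[0,-40,0],"turn":0,"fingers":0},{"offset":[42,0,0],"turn":0,"fingers":0},{"offset":[42,0,0],"turn":0,"fingers":0},{"offset":[42,0,0],"turn":0,"fingers":0},{"offset":[42,0,0],"turn":0,"fingers":0},{"offset":[0,15,0],"turn":0,"fingers":0},{"offset":[3,8,0],"turn":0,"fingers":0},{"offset":[3,8,0],"turn":0,"fingers":0}]'; python3 - <<'E'
from h import *
st()
t=snapshot("top")
crop("top",t,240,130,130,110,6,"t10")
E
```

```text
t: 8.5
tool_pos: [567.3, 139.4, 23.9]
ee_rot: [-179.7, -0.0, 94.3]
ft_force: [-14.2, 3.5, 10.2]
opening: -0.1
t 8.5 bay [-42.3  84.9] z 23.9 yaw-bay 89.9 rp [-179.7   -0. ] F [-13.9   4.6] 10.2 op -0.1
```

View pics/t10.png

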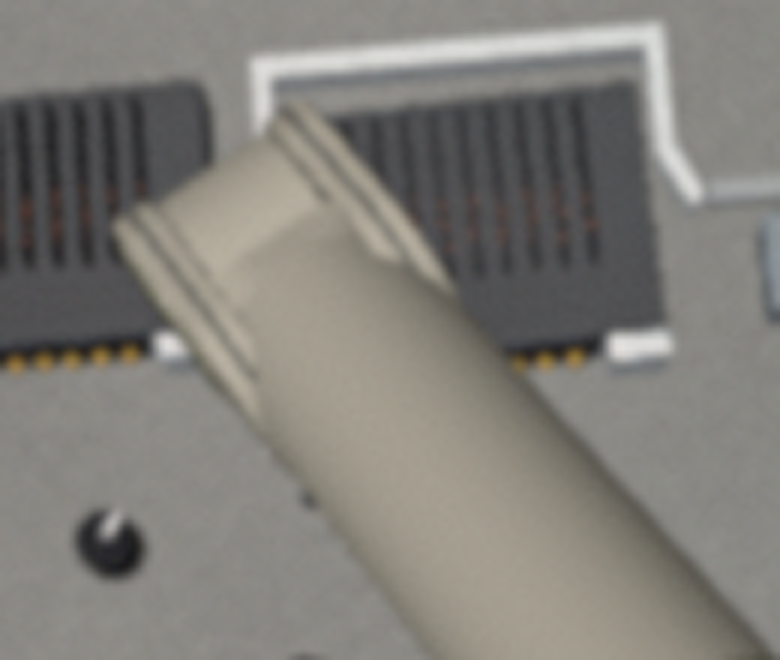

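```bash
python3 - <<'E'
from h import *
pose({(-73,-83):cp((640,347)),(80,-100):cp((634,84))},0)
E
```

```text
unit yaw 2.1 c [51.5 -1.7] L [-31.5  78.3] R [-25.4 -87.6] res [[-1.1, 0.1], [1.1, -0.1]]
```

```bash
python3 -m pendant '[{"offset":[1,8,0],"turn":0,"fingers":0},{"offset":[1,8,0],"turn":0,"fingers":0},{"offset":[0,4,0],"turn":0,"fingers":0},{"offset":[0,-40,0],"turn":0,"fingers":0},{"offset":[-41,0,0],"turn":0,"fingers":0},{"offset":[-41,0,0],"turn":0,"fingers":0},{"offset":[-41,0,0],"turn":0,"fingers":0},{"offset":[-41,0,0],"turn":0,"fingers":0},{"offset":[0,0,0],"turn":0,"fingers":0},{"offset":[0,0,0],"turn":0,"fingers":0}]'; python3 - <<'E'
from h import *
st()
t=snapshot("top")
crop("top",t,240,130,130,110,6,"t11")
E
```

```text
t: 9.55
tool_pos: [561.5, -26.9, 24.2]
ee_rot: [-180.0, 0.0, 94.0]
ft_force: [0.0, 0.4, -0.5]
opening: -0.3
t 9.55 bay [-60.9 -80.4] z 24.2 yaw-bay 89.6 rp [-180.    0.] F [0.1 0.4] -0.5 op -0.3
```

View pics/t11.png

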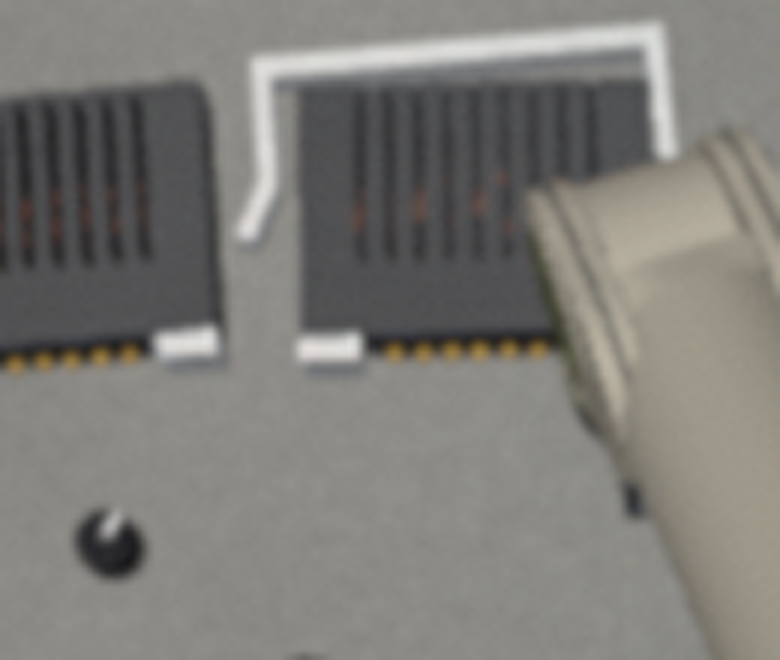

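```bash
python3 - <<'E'
from h import *
pose({(-73,83):cp((330,348)),(80,100):cp((301,83)),(80,-100):cp((645,80))},0)
E
```

```text
unit yaw -4.0 c [63.9 -3.7] L [-10.1  84.6] R [-21.6 -81. ] res [[-0.2, 1.6], [-0.8, 2.5], [0.9, -4.1]]
```

```bash
python3 -m pendant '[{"offset":[0,15,0],"turn":0,"fingers":0},{"offset":[0,8,0],"turn":0,"fingers":0},{"offset":[-1,7,0],"turn":0,"fingers":0},{"offset":[-1,6,0],"turn":0,"fingers":0},{"offset":[-1,6,0],"turn":0,"fingers":0},{"offset":[-1,2,0],"turn":0,"fingers":0},{"offset":[0,0,0],"turn":0,"fingers":0},{"offset":[0,0,0],"turn":0,"fingers":0},{"offset":[0,0,0],"turn":0,"fingers":0},{"offset":[0,-35,0],"turn":0,"fingers":0}]'; python3 - <<'E'
from h import *
st()
t=snapshot("top")
crop("top",t,240,130,130,110,6,"t12")
E
```

```text
t: 10.6
tool_pos: [572.5, -27.7, 24.4]
ee_rot: [179.9, -0.1, 94.2]
ft_force: [0.1, -0.4, 0.5]
opening: -0.2
t 10.6 bay [-50.  -82.1] z 24.4 yaw-bay 89.8 rp [ 1.799e+02 -1.000e-01] F [ 0.1 -0.4] 0.5 op -0.2
```

View pics/t12.png

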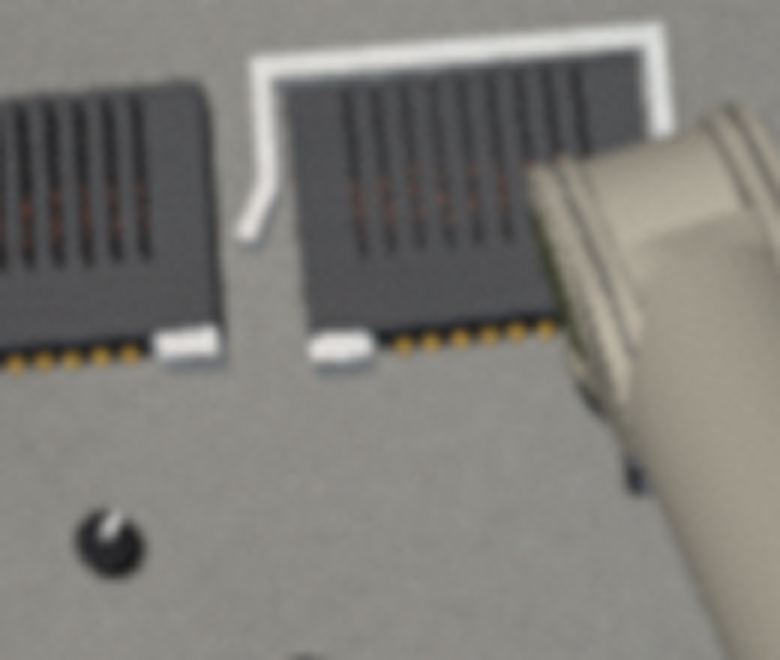

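```bash
python3 - <<'E'
from h import *
print(cp((187,343)))
pose({(-73,83):cp((341,349)),(80,100):cp((287,87)),(80,-100):cp((638,55))},0)
E
```

```text
[  6.76230296 161.01981801]
unit yaw 0.7 c [70.2 -4.7] L [-10.8  77.3] R [ -8.7 -88.7] res [[0.2, 0.8], [-0.8, 0.4], [0.6, -1.2]]
```

```bash
python3 -m pendant '[{"offset":[41,0,0],"turn":0,"fingers":0},{"offset":[41,0,0],"turn":0,"fingers":0},{"offset":[40,0,0],"turn":0,"fingers":0},{"offset":[40,0,0],"turn":0,"fingers":0},{"offset":[0,18,0],"turn":0,"fingers":0},{"offset":[0,8,0],"turn":0,"fingers":0},{"offset":[0,5,0],"turn":0,"fingers":0},{"offset":[0,4,0],"turn":0,"fingers":0},{"offset":[0,0,0],"turn":0,"fingers":0},{"offset":[0,0,0],"turn":0,"fingers":0}]'; python3 - <<'E'
from h import *
st()
t=snapshot("top")
crop("top",t,300,130,130,110,6,"t13")
E
```

```text
t: 11.65
tool_pos: [591.9, 135.9, 23.6]
ee_rot: [-179.8, -0.1, 94.2]
ft_force: [-6.4, 4.4, 1.8]
opening: -0.3
t 11.65 bay [-18.   79.5] z 23.6 yaw-bay 89.8 rp [-1.798e+02 -1.000e-01] F [-6.1  4.9] 1.8 op -0.3
```

View pics/t13.png

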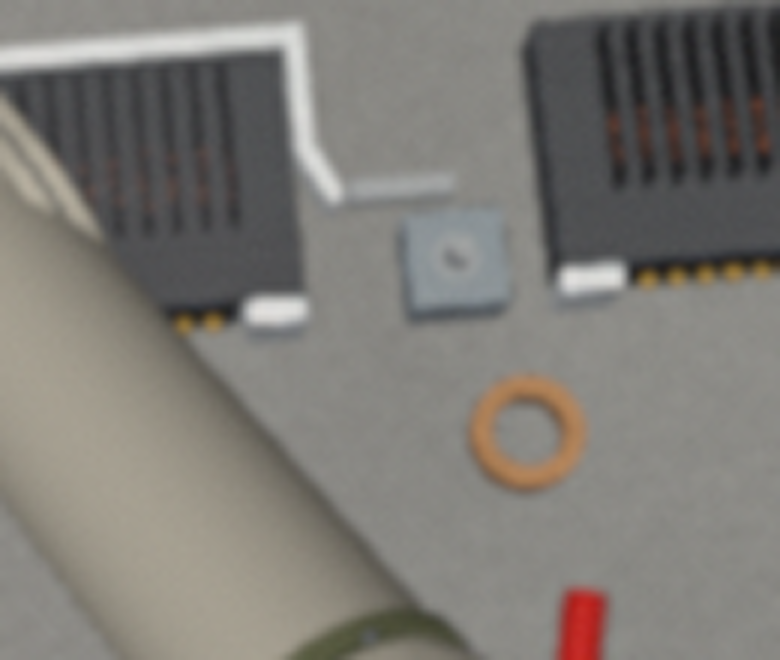

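```bash
python3 - <<'E'
from h import *
print("R",cp((276,312),300),"nb",cp((593,279),300), "BR",cp((282,52),300))
E
```

```text
R [  2.6046797  -87.08680807] nb [   5.97260955 -262.77539765] BR [ 152.48731745 -104.86627726]
```

```bash
python3 -m pendant '[{"offset":[0,2,0],"turn":0,"fingers":0},{"offset":[0,1,0],"turn":0,"fingers":0},{"offset":[0,0,0],"turn":0,"fingers":0},{"offset":[0,-35,0],"turn":0,"fingers":0},{"offset":[-42,0,0],"turn":0,"fingers":0},{"offset":[-42,0,0],"turn":0,"fingers":0},{"offset":[-42,0,0],"turn":0,"fingers":0},{"offset":[-42,0,0],"turn":0,"fingers":0},{"offset":[0,0,0],"turn":0,"fingers":0},{"offset":[0,0,0],"turn":0,"fingers":0}]'; python3 - <<'E'
from h import *
st()
t=snapshot("top")
crop("top",t,240,130,130,110,6,"t14")
E
```

```text
t: 12.7
tool_pos: [573.8, -36.8, 24.1]
ee_rot: [-180.0, 0.0, 93.9]
ft_force: [1.3, 0.8, 0.4]
opening: -0.0
t 12.7 bay [-49.4 -91.3] z 24.1 yaw-bay 89.5 rp [-180.    0.] F [1.3 0.7] 0.4 op -0.0
```

View pics/t14.png

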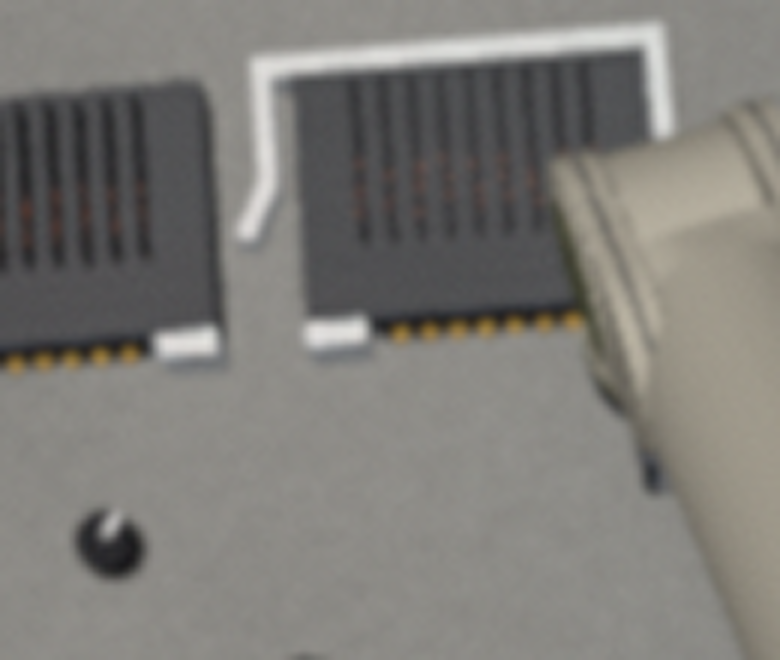

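```bash
python3 -m pendant '[{"offset":[4,20,0],"turn":0,"fingers":0},{"offset":[0,8,0],"turn":0,"fingers":0},{"offset":[0,4,0],"turn":0,"fingers":0},{"offset":[0,3,0],"turn":0,"fingers":0},{"offset":[0,1,0],"turn":0,"fingers":0},{"offset":[0,0,0],"turn":0,"fingers":0},{"offset":[0,0,0],"turn":0,"fingers":0},{"offset":[0,-30,0],"turn":0,"fingers":0},{"offset":[0,-40,-40],"turn":0,"fingers":0},{"offset":[40,-25,-40],"turn":0,"fingers":0}]'; python3 - <<'E'
from h import *
st()
t=snapshot("top")
crop("top",t,240,130,130,110,6,"t15");crop("top",t,310,130,130,110,6,"t16")
cv2.imwrite("pics/t15f.png",t[:,:,::-1])
E
```

```text
t: 13.75
tool_pos: [519.1, -5.8, 91.3]
ee_rot: [-179.8, 0.1, 93.8]
ft_force: [1.1, 0.8, 1.5]
opening: 0.1
t 13.75 bay [-101.5  -56.1] z 91.3 yaw-bay 89.4 rp [-1.798e+02  1.000e-01] F [1.2 0.7] 1.5 op 0.1
```

View pics/t15.png

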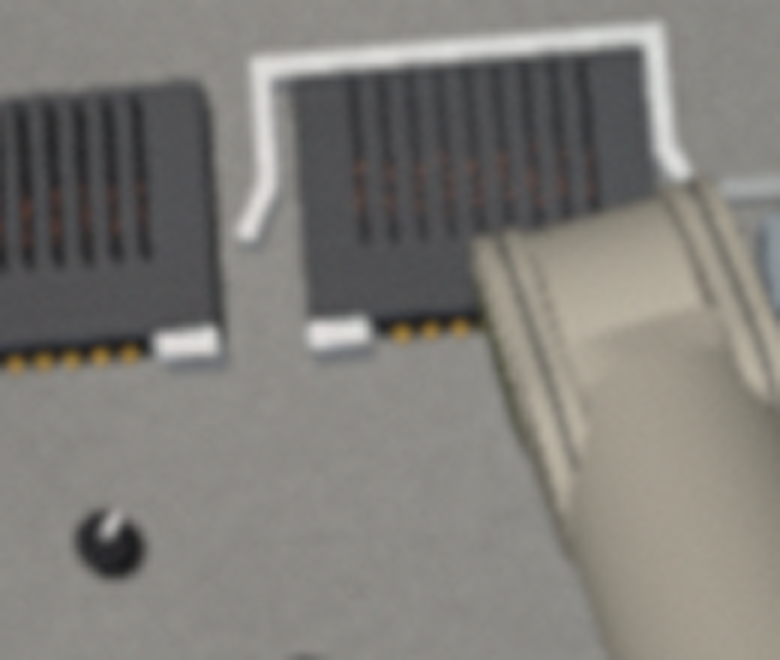

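View pics/t16.png

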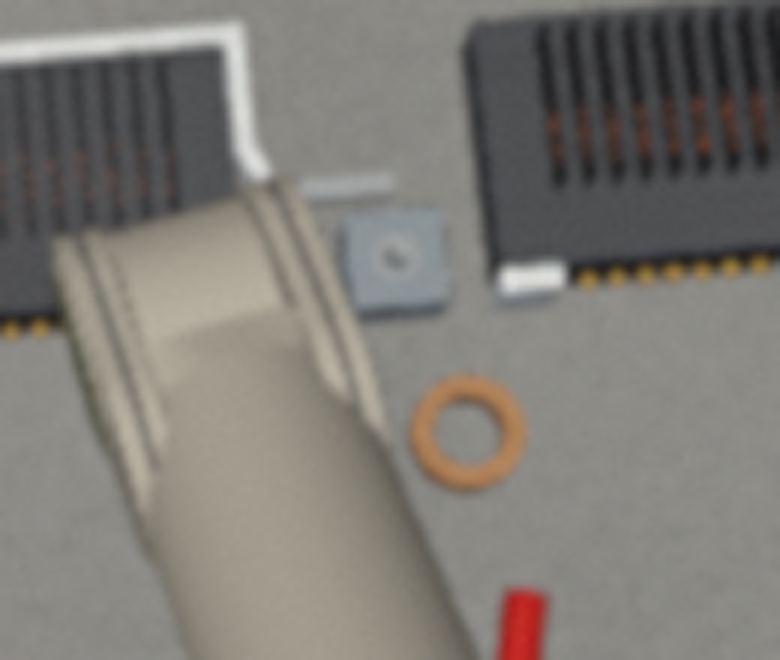

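```bash
python3 - <<'E'
from h import *
def sil(n,f,x0,y0,w,h,thr=95):
    im=cv2.imread(f); g=cv2.cvtColor(im,cv2.COLOR_BGR2GRAY)[y0:y0+h,x0:x0+w]
    g=cv2.resize(g,None,fx=8,fy=8,interpolation=cv2.INTER_CUBIC)
    m=(g<thr).astype(np.uint8); cs,_=cv2.findContours(m,cv2.RETR_EXTERNAL,cv2.CHAIN_APPROX_NONE)
    c=max(cs,key=cv2.contourArea); hull=cv2.convexHull(c); M=cv2.moments(hull)
    ce=np.array([M["m10"]/M["m00"],M["m01"]/M["m00"]]); 
    # ridge
    mk=np.zeros_like(m); cv2.fillPoly(mk,[hull],1); br=((g>115)&(mk>0)).astype(np.uint8); rm=cv2.moments(br,True)
    r=np.array([rm["m10"]/max(rm["m00"],1),rm["m01"]/max(rm["m00"],1)])
    tr=lambda p:(p+.5)/8-.5+[x0,y0]
    return tr(ce),tr(r),cv2.contourArea(hull)/64
ct,rt,at=sil("top","pics/top0.png",248,210,22,22); cs,rs,as_=sil("side","pics/side0.png",290,255,26,32)
print(ct,rt,at,cs,rs,as_)
X=tri(cs,ct); print("mid",X, "bay",w2b(X))
# silhouettes prediction of cylinder for check
a=np.linspace(0,2*np.pi,60)
def cyl(x,y): return np.array([[x+17.3*np.cos(t),y+17.3*np.sin(t),z] for t in a for z in(0,42)])
for n,c in(("top",ct),("side",cs)):
    q=proj(n,cyl(X[0],X[1])).astype(np.float32); M=cv2.moments(cv2.convexHull(q)); print(n,M["m10"]/M["m00"],M["m01"]/M["m00"],M["m00"])
print("ridge",onz("top",rt,42)-X, onz("side",rs,42)-X)
# block top & shaft predicted
for p in([28,-190,40],[28,-190,62]):
    print(proj("top",np.r_[b2w(p[:2]),p[2]]),proj("side",np.r_[b2w(p[:2]),p[2]]))
E
```

```text
[257.9001447  220.54882255] [257.99648637 217.13958688] 98.53125 [302.82891733 270.42589042] [301.20705935 262.56564748] 216.4609375
mid [501.75789053 263.64947365  20.82334529] bay [-97.97889193 213.87637159]
top 257.80476328954455 220.48452895291626 113.41870497935452
side 302.8016541873059 270.33056003584676 246.54987332271412
ridge [ 8.07576117 -3.63543108 21.17665471] [ 7.24514674 -5.02511975 21.17665471]
[[375.32772213 172.26858341]] [[326.03402965 171.13816597]]
[[376.09712736 170.47975304]] [[326.00321372 165.52373084]]
```

```bash
python3 - <<'E'
from h import *
X=np.array([501.8,263.6])
def ang(v): return round(np.degrees(np.arctan2(v[1],v[0])),1)
for n,p,q in (("top",up(0,(335,165),210,195,7),up(0,(352,143),210,195,7)),("side",up(0,(167,472),270,170,5),up(0,(145,455),270,170,5))):
    P,Q=onz(n,p,42)[:2],onz(n,q,42)[:2]; print(n,(P-X).round(1),(Q-X).round(1),"dir",ang(Q-P),"from c",ang((P+Q)/2-X))
# weighted whiteness principal axis on top
for n,f,x0,y0,w,h in(("top","pics/top0.png",250,210,18,20),("side","pics/side0.png",293,256,20,18)):
    g=cv2.cvtColor(cv2.imread(f),cv2.COLOR_BGR2GRAY)
    c=proj(n,[*X,42])[0]
    print(n,c); u,v=np.round(c).astype(int); print(g[v-7:v+7,u-7:u+8])
s=cv2.imread("pics/side0.png")[:,:,::-1];crop("s",s,285,250,40,40,14,"k1",[proj("side",[*X,42])[0],proj("side",[X[0]+14.7,X[1]-8.5,42])[0]])
s=cv2.imread("pics/top0.png")[:,:,::-1];crop("s",s,240,200,40,40,14,"k2",[proj("top",[*X,42])[0],proj("top",[X[0]+14.7,X[1]-8.5,42])[0]])
a=cv2.imread("pics/k1.png");b=cv2.imread("pics/k2.png"); cv2.imwrite("pics/k3.png",cv2.resize(np.hstack([a,b]),(800,400)))
E
```

```text
top [ 5.  -1.6] [15.3 -9.3] dir -36.7 from c -28.2
side [ 0.8 -3.1] [17.4 -7.8] dir -16.0 from c -31.0
top [256.84694075 219.56956083]
[[136 135 135 134 135 136 135 134 135 137 136 138 139 136 136]
 [137 138 136 135 129 125 119 120 130 142 141 137 137 138 135]
 [138 139 137 130 115  97  87 103 135 155 140 131 138 139 139]
 [139 137 132 115  89  63  69 114 159 165 128 113 126 137 139]
 [139 135 120  90  59  49  82 140 173 148  97  78 101 125 136]
 [140 133 107  72  45  50  93 143 155 115  60  46  70 103 129]
 [141 130  99  62  41  51  84 113 113  79  44  30  47  83 119]
 [138 129  99  60  41  44  58  71  69  48  39  34  37  67 108]
 [138 131 104  69  46  41  42  45  45  42  38  32  34  61 103]
 [139 134 116  82  54  43  44  42  42  39  37  28  33  67 108]
 [137 138 127 104  73  50  42  42  40  37  28  27  42  82 117]
 [138 137 135 122 101  73  52  40  34  31  30  40  64  97 126]
 [137 139 138 135 123 102  79  60  52  48  54  73  96 118 134]
 [138 140 141 139 138 128 113  98  93  91  95 110 123 134 138]]
side [302.53699276 264.75328509]
[[142 143 143 143 143 143 142 141 140 141 141 143 145 145 145]
 [142 142 144 146 147 144 140 138 138 139 140 143 143 144 144]
 [142 142 144 158 168 152 127 118 119 122 128 136 141 143 144]
 [142 137 135 158 179 166 122  81  75  83  99 117 133 141 142]
 [138 123 102 120 161 174 149  95  55  49  60  84 114 135 142]
 [131 105  67  73 127 163 158 110  58  44  46  58  91 125 139]
 [122  85  50  47  80 122 126  89  53  44  44  48  75 117 139]
 [118  75  48  43  49  67  71  56  46  46  44  46  69 113 138]
 [118  75  46  44  44  45  43  45  46  45  46  45  65 111 137]
 [117  74  46  46  42  47  46  46  45  46  46  43  61 105 135]
 [117  74  46  43  45  46  46  45  45  46  43  41  56  99 130]
 [116  73  42  42  44  43  43  44  45  44  42  39  55  96 128]
 [117  72  45  42  41  42  41  43  43  43  42  41  56  96 128]
 [116  73  45  41  42  42  39  42  41  42  40  40  53  89 125]]
```

View pics/k3.png

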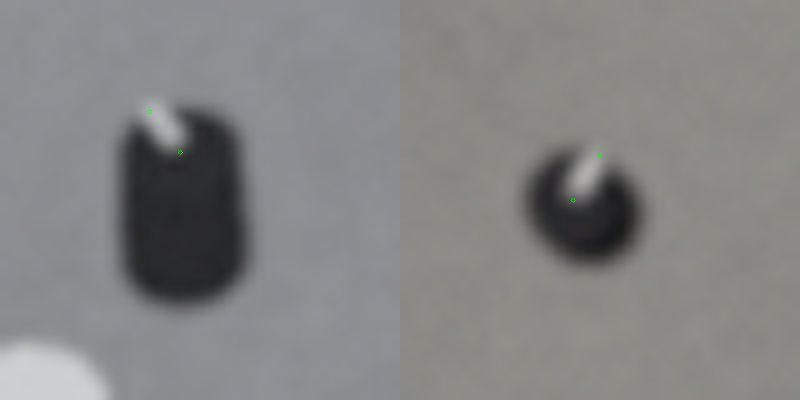

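```bash
python3 -m pendant '[{"offset":[45,0,-5],"turn":0,"fingers":60},{"offset":[45,0,0],"turn":0,"fingers":60},{"offset":[45,0,0],"turn":0,"fingers":60},{"offset":[45,0,0],"turn":0,"fingers":60},{"offset":[45,0,0],"turn":0,"fingers":60},{"offset":[45,0,0],"turn":0,"fingers":60},{"offset":[0,0,0],"turn":8.2,"fingers":60},{"offset":[0,0,0],"turn":8.2,"fingers":60},{"offset":[0,0,0],"turn":8.2,"fingers":60},{"offset":[0,0,0],"turn":8.2,"fingers":60}]'; python3 - <<'E'
from h import *
st()
s=sensors.read_state(); y=np.radians(s["ee_rot"][2]); d=np.array([501.8,263.6])-s["tool_pos"][:2]
print("dx,dy tool",np.cos(y)*d[0]+np.sin(y)*d[1],np.sin(y)*d[0]-np.cos(y)*d[1],s["ee_rot"],s["joint_pos"].round())
t=snapshot("top"); crop("top",t,280,130,130,110,6,"t17")
g=snapshot("side");crop("side",g,230,180,130,110,6,"s17")
crop("side",g,230,100,130,110,6,"s18")
E
```

```text
t: 14.8
tool_pos: [501.6, 267.7, 96.8]
ee_rot: [-180.0, 0.0, 61.1]
ft_force: [-0.2, 0.2, 0.2]
opening: 59.8
t 14.8 bay [-97.8 217.9] z 96.8 yaw-bay 56.7 rp [-180.    0.] F [-0.2  0.2] 0.2 op 59.8
dx,dy tool -3.4960830903560294 2.1280416905880117 [-1.79988584e+02  2.22679694e-02  6.11136701e+01] [  2.  24. -42. 100.  18.  63. -75.]
```

View pics/t17.png

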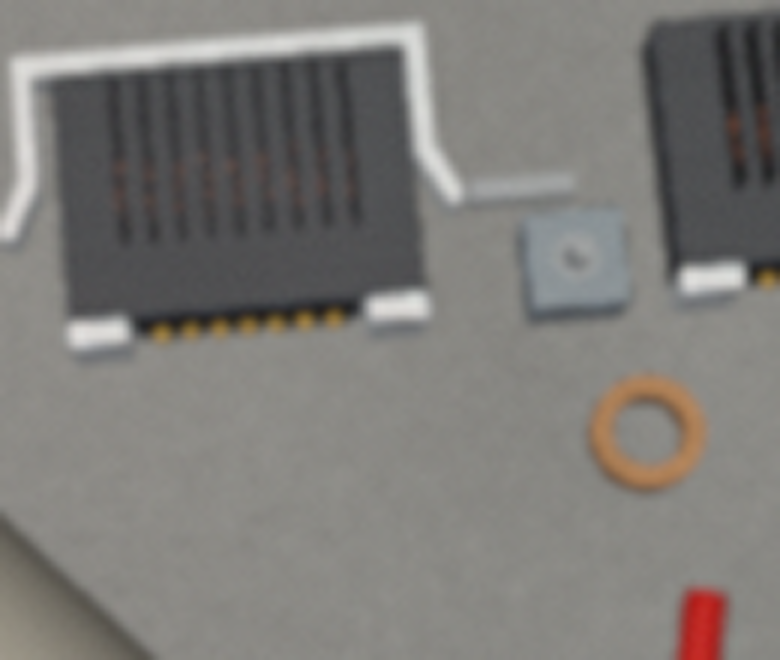

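View pics/s17.png

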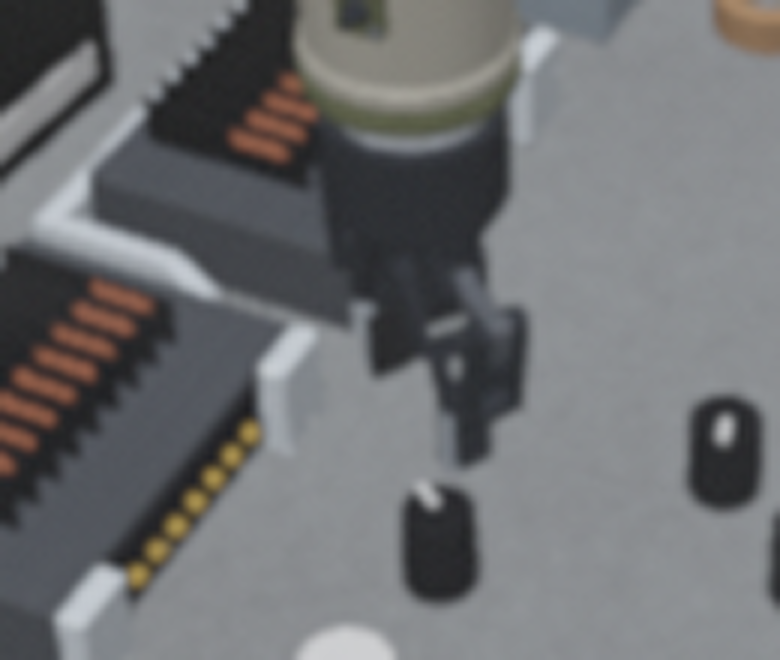

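```bash
python3 - <<'E'
from h import *
t=snapshot("top"); cv2.imwrite("pics/top2.png",t[:,:,::-1])
g=cv2.cvtColor(t,cv2.COLOR_RGB2GRAY).astype(float); 
for b in((209,184,22,14),(260,179,20,14),(289,178,16,14),(338,173,18,14),(389,169,18,13),(439,164,18,13)):
    x,y,w,h=b; W=np.clip(g[y:y+h,x:x+w]-165,0,None); ys,xs=np.mgrid[y:y+h,x:x+w]
    uv=[(W*xs).sum()/W.sum(),(W*ys).sum()/W.sum()]; print(np.round(uv,2),w2b(onz("top",uv,50)).round(1))
print(g[160:186,364:386].astype(int))
E
```

```text
[219.49 190.05] [ 10.2 331.1]
[270.96 186.75] [  6.4 160.1]
[295.52 185.1 ] [ 4.9 78.6]
[346.23 180.66] [  5.2 -89.8]
[398.15 175.98] [   6.1 -262.2]
[448.66 171.65] [   6.2 -429.9]
[[160 160 160 160 161 160 161 161 162 163 160 151 142 137 136 135 135 136
  137 138 138 138]
 [161 160 161 161 159 156 155 153 151 152 149 144 139 136 137 136 137 136
  137 136 138 136]
 [150 147 146 146 143 139 138 132 132 131 131 132 135 137 134 136 136 134
  136 135 136 135]
 [128 127 125 124 123 121 122 122 122 122 124 128 132 132 131 133 132 131
  132 135 136 135]
 [126 125 127 128 124 121 125 124 128 130 133 137 136 133 133 133 132 131
  133 135 136 136]
 [134 133 132 133 133 130 130 131 135 138 141 145 142 140 139 140 142 141
  141 141 139 137]
 [135 135 131 133 140 140 140 141 141 142 143 144 145 143 144 146 147 146
  144 140 138 136]
 [136 132 128 129 140 145 145 144 144 145 143 145 144 145 144 143 145 145
  142 137 133 136]
 [134 128 120 122 138 145 146 145 144 146 148 148 149 148 146 146 146 146
  142 134 127 134]
 [132 125 112 115 135 144 146 145 145 150 153 155 156 155 150 147 145 144
  144 1
[... 800 characters left out ...]
6 145 145 144 144 145 146 146
  145 144 137 129]
 [136 136 125 108 114 138 147 147 145 145 143 142 144 141 142 142 140 139
  136 134 131 127]
 [135 135 126 109 111 129 137 137 134 131 128 127 126 127 126 127 123 116
  113 113 117 128]
 [136 137 129 111 103 112 113 110 105 100  98  97  97  97  98  99  96  93
   91 100 117 133]
 [136 135 130 112  95  93  91  89  87  88  86  88  91  92  93  96  98  98
  102 113 128 135]
 [134 136 132 118 103  98  99 101 105 104 106 109 112 113 115 118 119 122
  125 131 136 137]
 [134 134 130 126 120 120 123 127 127 126 128 128 131 130 131 134 134 137
  136 139 137 138]
 [131 132 131 131 132 133 133 137 137 136 136 136 137 135 137 136 138 137
  139 139 137 135]]
```

Both bumpers read about 1 mm short of flush, and the block centre matches the prediction. Next is the knob: descend and grip.

```bash
python3 -m pendant '[{"offset":[-3.5,2,15],"turn":0,"fingers":60},{"offset":[0,0,25],"turn":0,"fingers":60},{"offset":[0,0,25],"turn":0,"fingers":60},{"offset":[0,0,18],"turn":0,"fingers":60},{"offset":[0,0,2],"turn":0,"fingers":60},{"offset":[0,0,0],"turn":0,"fingers":20},{"offset":[0,0,0],"turn":0,"fingers":20},{"offset":[0,0,0],"turn":0,"fingers":20},{"offset":[0,0,0],"turn":0,"fingers":20},{"offset":[0,0,0],"turn":0,"fingers":20}]' 40; python3 - <<'E'
from h import *
st()
g=snapshot("side");crop("side",g,230,180,130,110,6,"s19")
E
```

```text
t: 15.95
tool_pos: [502.9, 263.4, 12.8]
ee_rot: [179.9, -0.1, 61.4]
ft_force: [-0.6, -1.2, 6.0]
opening: 32.9
t 15.95 bay [-96.8 213.6] z 12.8 yaw-bay 56.9 rp [ 1.799e+02 -1.000e-01] F [-0.6 -1.1] 6.0 op 32.9
```

View pics/s19.png

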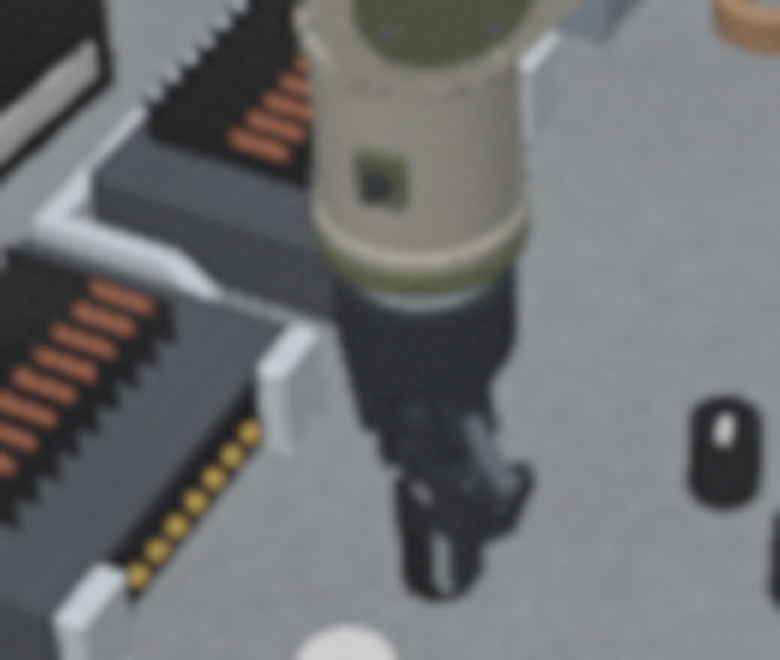

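```bash
python3 -m pendant '[{"offset":[0,0,-38],"turn":0,"fingers":20},{"offset":[0,0,-38],"turn":0,"fingers":20},{"offset":[0,0,-38],"turn":-8.3,"fingers":20},{"offset":[0,0,0],"turn":-8.3,"fingers":20},{"offset":[0,0,0],"turn":-8.3,"fingers":20},{"offset":[0,0,0],"turn":-8.2,"fingers":20},{"offset":[-40,5,0],"turn":0,"fingers":20},{"offset":[-40,5,0],"turn":0,"fingers":20},{"offset":[-40,5,0],"turn":0,"fingers":20},{"offset":[-40,5,0],"turn":0,"fingers":20}]'; python3 -c "
from h import *
st()"
```

```text
t: 17.0
tool_pos: [534.8, 103.6, 126.1]
ee_rot: [180.0, 0.0, 94.5]
ft_force: [0.9, 0.5, -0.1]
opening: 33.0
t 17.0 bay [-77.4  51.7] z 126.1 yaw-bay 90.1 rp [180.   0.] F [1.  0.4] -0.1 op 33.0
```

```bash
python3 -m pendant '[{"offset":[-34.5,15,0],"turn":0,"fingers":20},{"offset":[-34.5,15,0],"turn":0,"fingers":20},{"offset":[-34.5,15,0],"turn":0,"fingers":20},{"offset":[-34.5,15,0],"turn":0,"fingers":20},{"offset":[-34.5,15,0],"turn":0,"fingers":20},{"offset":[-34.5,15,0],"turn":0,"fingers":20},{"offset":[-34.5,15,0],"turn":0,"fingers":20},{"offset":[0,0,20],"turn":0,"fingers":20},{"offset":[0,0,20],"turn":0,"fingers":20},{"offset":[0,0,0],"turn":0,"fingers":20}]'; python3 - <<'E'
from h import *
st()
g=snapshot("side");crop("side",g,270,110,110,90,7,"s20")
t=snapshot("top");crop("top",t,310,130,130,110,6,"t20")
E
```

```text
t: 18.0
tool_pos: [656.5, -127.4, 82.9]
ee_rot: [-179.7, -0.1, 94.5]
ft_force: [-0.1, -0.2, -1.4]
opening: 33.0
t 18.0 bay [  26.  -187.9] z 82.9 yaw-bay 90.0 rp [-1.797e+02 -1.000e-01] F [-0.2 -0.2] -1.4 op 33.0
```

View pics/s20.png

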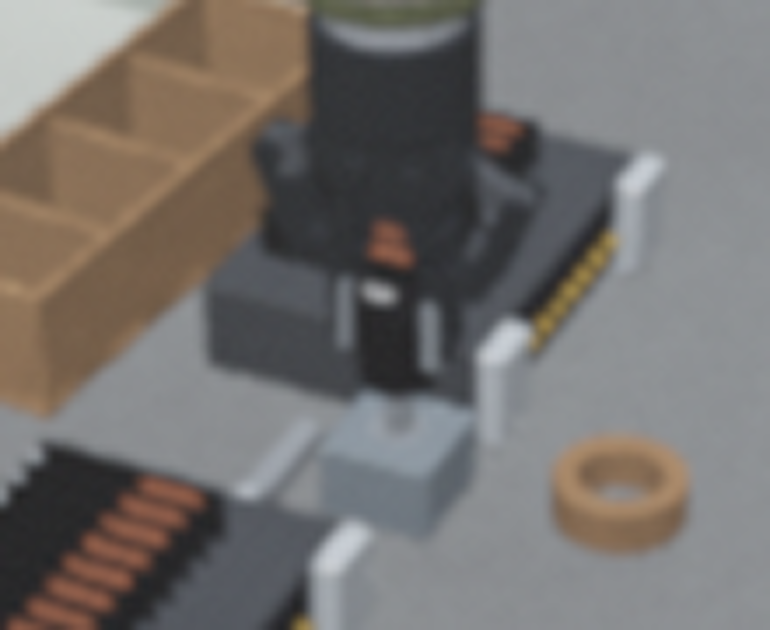

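View pics/t20.png

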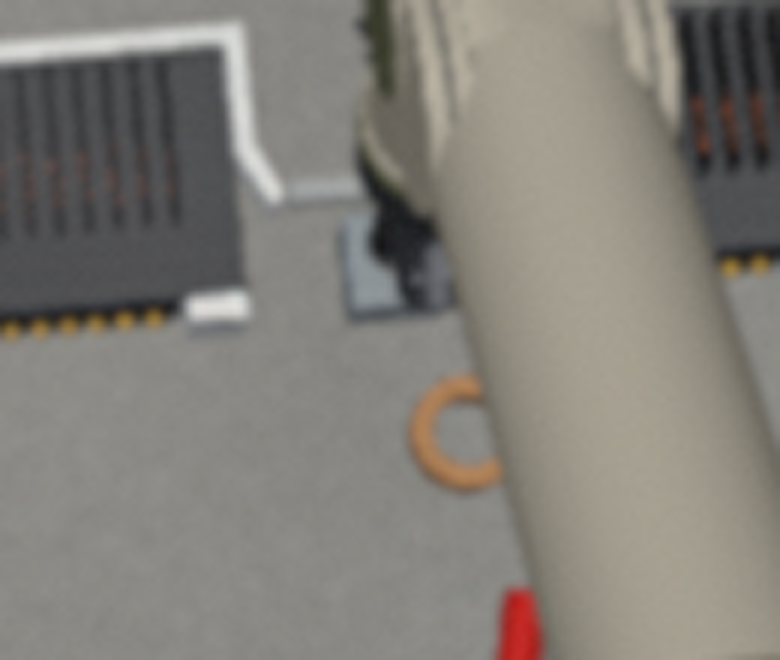

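```bash
python3 - <<'E'
from h import *
g=snapshot("side")
s=sensors.read_state()["tool_pos"]
print("tcp foot",proj("side",[s[0],s[1],s[2]-12.8]),"shaft foot/top",proj("side",np.r_[b2w([28,-190]),40]),proj("side",np.r_[b2w([28,-190]),62]))
# image shift per bay mm
print(proj("side",np.r_[b2w([29,-190]),50])-proj("side",np.r_[b2w([28,-190]),50]),proj("side",np.r_[b2w([28,-189]),50])-proj("side",np.r_[b2w([28,-190]),50]))
crop("s",g,308,145,38,38,16,"s21")
print(cv2.cvtColor(g,cv2.COLOR_RGB2GRAY)[154:176,312:342])
E
```

```text
tcp foot [[325.59949146 162.6977182 ]] shaft foot/top [[326.03402965 171.13816597]] [[326.00321372 165.52373084]]
[[-0.28115877 -0.07723428]] [[-0.1348706   0.16366256]]
[[ 82  83  85  85  78  87 112 104  62  41  41  43  44  43  44  43  56  94
  118 107  72  52  54  68  83  88  89  88  88  90]
 [ 73  74  77  78  74  88 111 104  64  40  41  42  43  42  42  40  55  92
  115 106  72  52  51  65  83  88  88  88  91 110]
 [ 72  71  72  72  73  92 113 105  64  41  40  40  42  42  40  41  52  92
  117 109  75  52  51  68  83  88  88  90 111 150]
 [ 71  72  72  72  74  93 114 105  65  42  41  41  41  41  40  39  53  93
  117 108  77  54  54  69  84  86  89 104 145 183]
 [ 72  72  73  72  74  88 102  93  60  41  39  42  41  42  40  40  54  92
  117 107  73  55  60  75  87  89 100 135 176 198]
 [ 72  71  71  72  73  75  79  73  55  43  39  42  42  41  41  39  55  94
  116 107  73  58  66  81  87  95 127 167 192 202]
 [ 71  72  71  71  70  71  71  68  58  46  40  43  40  41  41  40  54  92
  117 110  85  68  72  82  84 102 153 190 201 200]
 [ 72  72  71  71  70  71  71  71  61  46  42  42  41  
[... 1120 characters left out ...]
151 137 126 123 130 147
  154 151 149 149 151 148 141 134 145 161 164 154]
 [161 164 156 143 139 144 147 150 150 150 154 157 153 142 134 135 141 149
  153 150 149 149 149 141 124 121 144 162 163 153]
 [163 159 144 132 136 145 149 150 150 151 152 154 153 149 147 149 153 154
  151 151 150 149 142 126 109 112 138 157 160 153]
 [160 146 129 129 140 147 149 150 151 151 151 150 151 152 154 154 153 152
  151 149 151 145 132 113 102 108 131 148 151 148]
 [149 130 119 130 139 141 143 145 149 151 150 151 151 151 152 150 150 151
  151 150 148 137 117 102 100 112 131 142 142 141]
 [132 120 123 127 126 124 127 132 139 142 144 147 149 150 151 151 151 151
  151 150 140 121 105  98 101 116 134 142 143 144]]
```

View pics/s21.png

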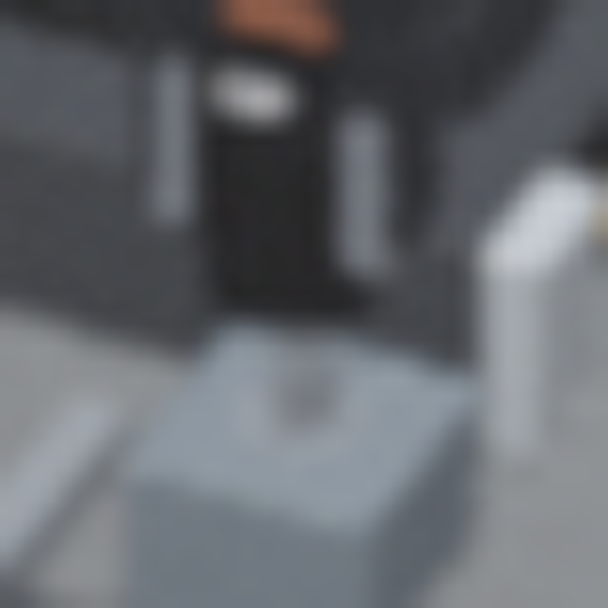

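```bash
python3 -m pendant '[{"offset":[-2,2,0],"turn":0,"fingers":20},{"offset":[0,0,2],"turn":0,"fingers":20},{"offset":[0,0,2],"turn":0,"fingers":20},{"offset":[0,0,2],"turn":0,"fingers":20},{"offset":[0,0,2],"turn":0,"fingers":20},{"offset":[0,0,2],"turn":0,"fingers":20},{"offset":[0,0,1],"turn":0,"fingers":20},{"offset":[0,0,0],"turn":0,"fingers":20},{"offset":[0,0,0],"turn":0,"fingers":20},{"offset":[0,0,0],"turn":0,"fingers":20}]'; python3 - <<'E'
from h import *
st();print(sensors.read_state()["moment"])
g=snapshot("side")
crop("s",g,300,135,54,54,11,"s22")
E
```

```text
t: 19.15
tool_pos: [660.6, -129.2, 75.1]
ee_rot: [180.0, 0.0, 94.5]
ft_force: [0.9, 0.2, -1.0]
opening: 32.9
t 19.15 bay [  29.9 -190.1] z 75.1 yaw-bay 90.0 rp [180.   0.] F [0.9 0.2] -1.0 op 32.9
[-0.03049772  0.04650671 -0.04029637]
```

View pics/s22.png

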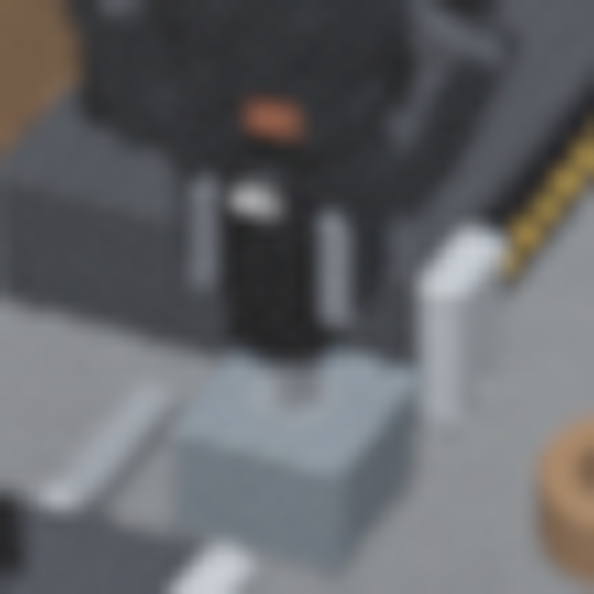

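```bash
python3 - <<'E'
from h import *
g=cv2.cvtColor(snapshot("side"),cv2.COLOR_RGB2GRAY); st()
s=sensors.read_state()["tool_pos"]
print("tcp foot",proj("side",[s[0],s[1],s[2]-12.8]))
print("cols",range(316,336)); print(g[160:176,316:336])
E
```

```text
t 19.25 bay [  29.9 -190.1] z 75.1 yaw-bay 90.0 rp [180.   0.] F [-0.1  0.8] 0.3 op 33.2
tcp foot [[325.4699501 165.286262 ]]
cols range(316, 336)
[[ 75  92 101  86  55  40  40  40  40  38  40  39  62 106 124 102  66  51
   58  73]
 [ 72  79  84  74  55  42  41  40  41  42  42  40  61 106 124 102  66  53
   61  70]
 [ 70  72  72  68  56  42  40  41  42  41  41  40  61 105 122 104  71  60
   66  70]
 [ 70  68  72  69  58  43  41  40  41  40  42  39  56  96 116 102  77  68
   71  71]
 [ 71  71  71  69  59  44  39  42  39  41  40  40  49  73  92  91  78  72
   73  72]
 [ 76  73  69  68  61  47  40  40  42  41  42  40  40  49  63  70  73  71
   71  71]
 [ 99  91  84  77  76  72  61  50  42  41  41  42  44  60  80  90  87  82
   76  72]
 [127 122 115 108 112 116 105  86  69  64  59  62  73  98 120 127 126 119
  103  88]
 [141 141 138 134 138 144 138 128 116 103  97  96 106 129 145 148 151 146
  134 123]
 [143 143 143 145 148 150 151 151 145 131 122 118 124 142 151 151 152 151
  149 148]
 [143 142 146 147 149 150 153 157 151 137 128 125 131 146 155 150 148 150
  150 149]
 [139 144 147 149 149 151 154 158 154 141 135 135 141 150 154 151 149 149
  148 140]
 [136 145 149 151 150 151 152 154 153 150 147 149 153 154 152 150 149 148
  142 127]
 [140 148 149 149 151 150 151 151 151 151 154 154 155 153 151 150 150 145
  131 113]
 [138 141 143 146 148 151 151 150 150 151 152 151 151 151 151 151 148 137
  118 101]
 [125 124 126 133 140 142 144 147 149 150 150 151 151 152 152 150 140 121
  104  98]]
```

```bash
python3 -m pendant '[{"offset":[-1,-3,0],"turn":0,"fingers":20},{"offset":[0,0,0],"turn":0,"fingers":20},{"offset":[0,0,2],"turn":0,"fingers":20},{"offset":[0,0,1],"turn":0,"fingers":20},{"offset":[0,0,1],"turn":0,"fingers":20},{"offset":[0,0,1],"turn":0,"fingers":20},{"offset":[0,0,1],"turn":0,"fingers":20},{"offset":[0,0,0],"turn":0,"fingers":20},{"offset":[0,0,0],"turn":0,"fingers":20},{"offset":[0,0,0],"turn":0,"fingers":20}]'; python3 - <<'E'
from h import *
st();print(sensors.read_state()["moment"])
E
```

```text
t: 20.25
tool_pos: [657.6, -130.4, 69.1]
ee_rot: [180.0, 0.0, 94.5]
ft_force: [-0.1, -0.5, -0.3]
opening: 33.0
t 20.25 bay [  26.9 -191. ] z 69.1 yaw-bay 90.0 rp [180.   0.] F [-0.1 -0.5] -0.3 op 33.0
[-0.03037011 -0.02716767 -0.00840836]
```

No force with the foot 6 mm below the shaft top, so it appears to be sliding on. Continuing down.

```bash
python3 -m pendant '[{"offset":[0,0,2],"turn":0,"fingers":20},{"offset":[0,0,2],"turn":0,"fingers":20},{"offset":[0,0,2],"turn":0,"fingers":20},{"offset":[0,0,2],"turn":0,"fingers":20},{"offset":[0,0,2],"turn":0,"fingers":20},{"offset":[0,0,2],"turn":0,"fingers":20},{"offset":[0,0,2],"turn":0,"fingers":20},{"offset":[0,0,0],"turn":0,"fingers":20},{"offset":[0,0,0],"turn":0,"fingers":20},{"offset":[0,0,0],"turn":0,"fingers":20}]'; python3 - <<'E'
from h import *
st();print(sensors.read_state()["moment"])
g=snapshot("side")
crop("s",g,300,135,54,54,11,"s23")
E
```

```text
t: 21.25
tool_pos: [657.7, -130.4, 55.1]
ee_rot: [180.0, 0.0, 94.5]
ft_force: [-0.4, -0.4, -1.5]
opening: 33.1
t 21.25 bay [  27. -191.] z 55.1 yaw-bay 90.0 rp [180.   0.] F [-0.5 -0.3] -1.5 op 33.1
[-0.01627935 -0.01280872  0.06824934]
```

View pics/s23.png

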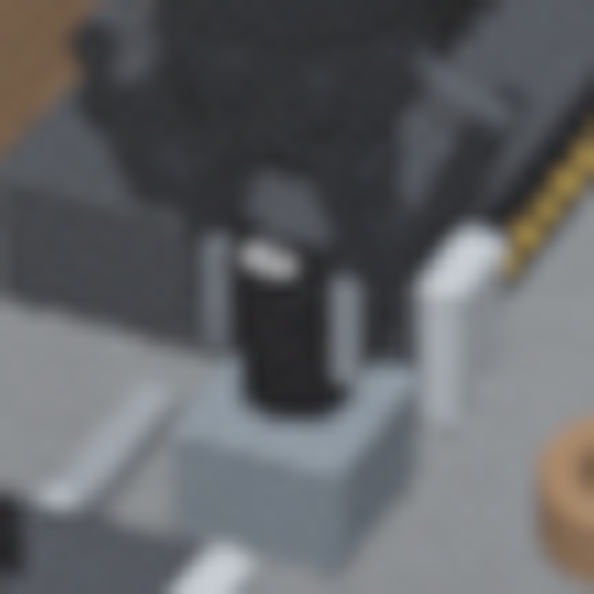

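The knob is on the shaft, its base nearly on the block. Last 2–3 mm next, then release.

```bash
python3 -m pendant '[{"offset":[0,0,1],"turn":0,"fingers":20},{"offset":[0,0,1],"turn":0,"fingers":20},{"offset":[0,0,0.7],"turn":0,"fingers":20},{"offset":[0,0,0],"turn":0,"fingers":20},{"offset":[0,0,0],"turn":0,"fingers":20},{"offset":[0,0,0],"turn":0,"fingers":20},{"offset":[0,0,0],"turn":0,"fingers":20},{"offset":[0,0,0],"turn":0,"fingers":20},{"offset":[0,0,0],"turn":0,"fingers":20},{"offset":[0,0,0],"turn":0,"fingers":20}]'; python3 - <<'E'
from h import *
st();print(sensors.read_state()["moment"])
E
python3 -m pendant '[{"offset":[0,0,0],"turn":0,"fingers":40},{"offset":[0,0,0],"turn":0,"fingers":50},{"offset":[0,0,0],"turn":0,"fingers":60},{"offset":[0,0,0],"turn":0,"fingers":60},{"offset":[0,0,0],"turn":0,"fingers":60},{"offset":[0,0,-20],"turn":0,"fingers":60},{"offset":[0,0,-30],"turn":0,"fingers":60},{"offset":[0,0,-40],"turn":0,"fingers":60},{"offset":[0,-40,-40],"turn":0,"fingers":60},{"offset":[0,-45,0],"turn":0,"fingers":60}]'
python3 -m pendant '[{"offset":[0,-45,0],"turn":0,"fingers":60},{"offset":[0,-45,0],"turn":0,"fingers":60},{"offset":[-45,-20,0],"turn":0,"fingers":60},{"offset":[-45,0,0],"turn":0,"fingers":60},{"offset":[-45,0,0],"turn":0,"fingers":60},{"offset":[0,0,0],"turn":0,"fingers":60},{"offset":[0,0,0],"turn":0,"fingers":60},{"offset":[0,0,0],"turn":0,"fingers":60},{"offset":[0,0,0],"turn":0,"fingers":60},{"offset":[0,0,0],"turn":0,"fingers":60}]'
python3 - <<'E'
from h import *
st()
g=snapshot("side"); t=snapshot("top")
crop("s",g,300,135,54,54,11,"s24"); crop("t",t,280,130,130,110,6,"t24"); cv2.imwrite("pics/t24f.png",t[:,:,::-1]); cv2.imwrite("pics/s24f.png",g[:,:,::-1])
g=cv2.cvtColor(t,cv2.COLOR_RGB2GRAY).astype(float); 
for b in((260,179,20,14),(289,178,16,14),(338,173,18,14),(389,169,18,13),(439,164,18,13)):
    x,y,w,h=b; W=np.clip(g[y:y+h,x:x+w]-165,0,None); ys,xs=np.mgrid[y:y+h,x:x+w]
    uv=[(W*xs).sum()/W.sum(),(W*ys).sum()/W.sum()]; print(np.round(uv,2),w2b(onz("top",uv,50)).round(1))
E
```

```text
t: 22.3
tool_pos: [657.7, -130.4, 52.9]
ee_rot: [180.0, 0.0, 94.5]
ft_force: [-3.1, 0.5, 6.4]
opening: 33.0
t 22.3 bay [  26.9 -191. ] z 52.9 yaw-bay 90.0 rp [180.   0.] F [-3.   0.7] 6.4 op 33.0
[0.03346217 0.57613914 0.00815657]
t: 23.3
tool_pos: [580.0, -135.7, 182.4]
ee_rot: [179.5, 0.1, 94.6]
ft_force: [-0.6, -0.1, 0.7]
opening: 60.1
t: 24.3
tool_pos: [478.6, -278.8, 177.8]
ee_rot: [180.0, 0.0, 94.6]
ft_force: [-0.8, 0.8, -1.0]
opening: 60.0
t 24.3 bay [-163.  -325.2] z 177.8 yaw-bay 90.1 rp [180.   0.] F [-0.8  0.9] -1.0 op 60.0
[270.97 186.75] [  6.4 160. ]
[295.51 185.11] [ 4.9 78.6]
[346.23 180.66] [  5.2 -89.8]
[398.16 175.97] [   6.1 -262.2]
[448.66 171.63] [   6.3 -430. ]
```

View pics/s24.png

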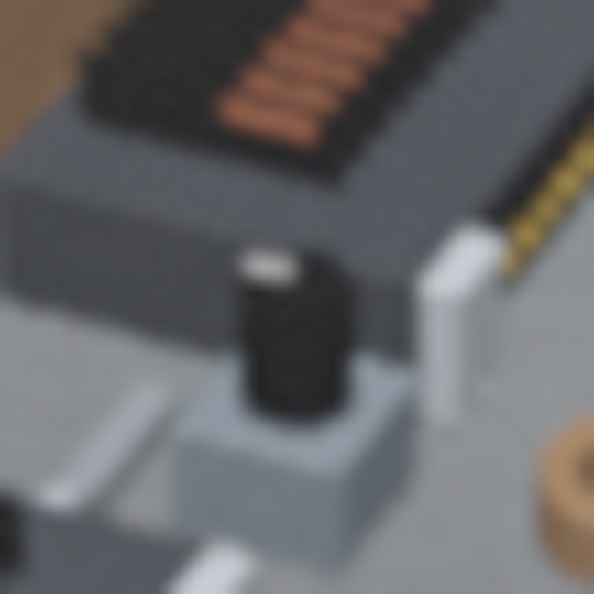

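View pics/t24f.png

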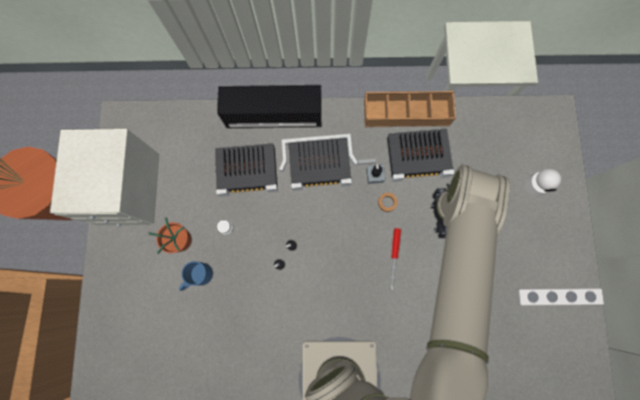

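```bash
python3 - <<'E'
from h import *
g=cv2.cvtColor(cv2.imread("pics/s24f.png"),cv2.COLOR_BGR2GRAY)
print("pred foot near-edge rows:")
a=np.linspace(0,2*np.pi,90)
for z in (40,43,46):
    c=b2w([27,-191]); q=proj("side",np.array([[c[0]+17.3*np.cos(t),c[1]+17.3*np.sin(t),z] for t in a])); print(z,q.max(0).round(1),q.min(0).round(1))
print(g[168:178,322:333])
E
```

```text
pred foot near-edge rows:
40 [331.8 174.2] [321.1 167.9]
43 [331.8 173.4] [321.1 167.2]
46 [331.8 172.7] [321.1 166.4]
[[ 66  39  42  41  41  41  40  42  41  72 122]
 [ 67  39  40  42  42  42  40  39  42  72 123]
 [ 71  40  39  41  42  40  41  39  42  72 120]
 [ 85  50  41  38  40  40  40  39  47  82 124]
 [109  78  59  51  47  46  48  57  74 108 134]
 [136 120 106  90  81  79  83  98 119 135 147]
 [148 145 140 130 123 123 124 135 146 149 148]
 [144 146 149 147 147 147 147 150 153 150 140]
 [128 134 140 144 146 150 152 151 149 142 125]
 [119 122 124 126 132 139 144 143 140 128 109]]
```

```bash
python3 -c "
from workcell import arm
print(arm.hand_in())"
```

```text
the job is handed in; nothing more can be done
None
```

The unit is back in its bay, the knob is on the shaft and released, and the job was handed in at about 24.4 s of the 67 s. No verdict is reported, so what follows rests on my own checks.

- **Unit:** I walked it in with alternating pushes on the left and right bumpers. The largest swing I measured was about 13° off the bay's line. In the last top view the left and right faces were about 1.4 mm and 1.1 mm short of the neighbours' line, and the unit's middle about 5 mm right of the bay's. It stood in the same place before and after the knob work.
- **Knob:** I gripped the leftmost knob, turned it 33° to match the shaft and lowered it. The D lined up straight away, so it did not need the slow searching turn. It bottomed on the block with about 6 N at a tool height of 52.9 mm, which puts its foot about 40.1 mm above the table, where home is 40 mm. I then opened the fingers and drew the arm clear.
- **Disagreements:**
    - The first shaft position I worked out was about 1 mm off in x and y compared with a closer look at the images, and I corrected it before inserting the knob.
    - The knob's lower edge in the last side view is about 0.8 px higher than predicted. I put most of that down to edge blur; taken at face value it would mean 3 mm high. The press-down height and force, and a further drop between pictures, say it is seated.
- **Bystanders:** I saw none displaced in the last top view, by eye only.

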